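# Dish up the potatoes and switch the hob off

### The arm

A 7-joint arm with a two-finger parallel gripper is mounted at the origin on the work surface. World frame = base frame: x ahead of the robot, y to its left, z up, the work surface at z = 0. Lengths are in m, angles in rad, forces in N, time in s.
With the tool pointing down it reaches from about 0.35 to 0.9 m from the base axis. Payload 8.1 kg.
Tool frame: the origin (TCP) lies at the very end of the fingers, on their centre line; the grasp point (between the pads) lies 19 mm behind it; z points along the fingers, y is the line along which they close (so a half turn about z gives the same grasp; the last joint's range is limited). The gripper opens to 92 mm and grips with 3 to 60 N. Pads are 19 mm wide; open, the fingers measure 130 mm over their backs; the gripper's body (75 mm by 190 mm) begins 47 mm behind the grasp point.
Start: joints at [1.171, 0.434, 0.025, 1.573, -0.012, 1.134, -0.075], TCP at [0.183, -0.598, 0.227] pointing down, gripper open.
Joint ranges: [-2.62, 2.62], [-0.44, 2.09], [-1.27, 1.32], [0.08, 2.57], [-1.32, 4.46], [0.12, 2], [-2.74, 2.74]. Speed limits (rad/s): [2.22, 2.22, 3.01, 3.01, 3.14, 3.14, 3.14].

### API

Orientations are given as a rotation vector (axis times angle).
In Python, from cell import arm gives the robot as it stands.
- The arm moves only by the tool carry_out, never from a script. Its argument "commands" is a list of rows, each a list of 7 numbers: the opening, from 0 (shut) to 1 (fully open), then the shift along the tool's x, y, z each as a share of 0.025 m, from -1 to 1, then the turn, a rotation vector about the tool's x, y, z each as a share of 0.1 rad, from -1 to 1. A call has 1 to 8 rows; each row shifts and turns the commanded pose from where the row before left it, along the tool's axes as they then stand; what a row does not reach is not made up. A row lasts 1/10 s, in which the tool goes at most 50 mm and 8.59 degrees, less where a joint would pass 70% of its speed; a pose out of reach is approached as far as the arm can. A call with a number of a shift or a turn outside -1 to 1 is refused whole. A call with a gripper value outside its range is refused whole. The fingers move at their own pace and stop on an object; "squeeze" is the grip in N (left out, the last holds). Time passes only in rows, so rows that do not move let the fingers close. It gives the time, the measured TCP pose, the force, the opening and the grip force at its end, in the units of the state.
- arm.observe(): the state, without advancing time (a new reading comes with each control period).
- arm.get_image(name): name is "scene" or "top" or "wrist"; returns a dict with "pixels" (384x512x3 uint8, red, green, blue), "range_z" (384x512 float32, m along the optical axis (not along the pixel's ray), 0 where there is no reading), "mtx" (3x3 intrinsics, pixels), "R" (3x3) and "t" (3): a world point X has camera coordinates R X + t; the wrist camera has in their place "tool_from_camera" (4x4, takes a point from camera to tool coordinates, whose origin is the TCP and whose axes are the flange's). Camera axes: x right, y down, z forward; pixel columns grow to the right and rows downward; lengths in m; the calibration is good to about 2 mm. A picture is of the moment at which its call begins: read the wrist's pose just before it.
- arm.sign_off(): hands the job in; it is judged then, once.
The state is a dict: "clock": time; "joints": joint angles; "dq": joint speeds; "joint_efforts": joint torques, N m; "position": TCP position; "ee_rot": TCP orientation; "force": force on the tool from outside, world axes, zero at the start; "ft_torque": the same for the moment, N m; "width": opening from 0.0 (shut) to 1.0 (fully open); "gripper_force": force on a finger pad.
Only numpy, scipy, OpenCV 4.12 (cv2) and the standard library are available. Lean on these libraries where they do the work, as an engineer would, in place of code of your own. Each camera call takes 0.05 s, during which the arm holds its last target. There are 200 camera calls.

### The job

The potatoes are cooked: tip all four potatoes out of the steel pot into the white serving bowl, then set the empty pot down gently, upright, in the middle of the square cork trivet. Switch the hob off by turning its dial until its pointer stands at the wide mark, and leave the bowl where it is and the bottle, tumbler and pepper mill standing undisturbed.

Things in the scene. Friction and masses are not known exactly. Their poses are not given: they have to be found in the camera images.
- pot: Steel milk pot, loose, about 0.26 kg empty (varies): a round open vessel 100 mm high, outer radius 50 mm at the base and 66 mm at the rim, wall 3 mm, base 5 mm. Origin: centre of its underside; z up through the mouth; its one handle is on the -x side. It starts standing on the hob's plate with four potatoes in it.
- pot_grip (a point): Middle of the pot's handle: a black upright flat-sided bar 22 mm (pot x) by 14 mm (pot y) by 62 mm (pot z, from 23 to 85 mm above the pot's underside), centred 100 mm from the pot's axis on its -x side and 54 mm above its underside. Two 12 mm wide, 10 mm thick bridges, 30 and 79 mm up, join it to the wall. Grip it across the 14 mm width (along pot y). Axes as the pot's.
- pot_rim (a point): Centre of the pot's mouth, 100 mm above its underside. Axes as the pot's.
- potato1: Cooked potato, rigid, egg shaped, 50 mm long and 42 mm thick, about 0.04 kg. Origin: its centre.
- potato2: As potato1.
- potato3: As potato1.
- potato4: As potato1.
- bowl: White ceramic serving bowl, loose, 0.6 kg, rim radius 100 mm, 65 mm high, wall 5 mm, foot radius 45 mm. Origin: centre of its underside, on the worktop; z up.
- trivet: Fixed square cork trivet, 150 by 150 mm, 8 mm thick. Origin: centre of its underside, on the worktop, so its top is 8 mm above the origin.
- hob: Fixed white portable hob, 280 mm (x) by 220 mm (y), top panel 60 mm above the worktop. Origin: centre of its underside. Its one round black plate, radius 78 mm, is centred at hob x = +45 mm, its top 66 mm up; the dial is at hob x = -95 mm, on the edge nearer the robot.
- dial (a joint): Angle of the hob's dial, 0 to 2.1 rad, growing clockwise seen from above. Friction (0.04 N m) holds it wherever it is left, with stops at both ends; off is 1.4, where the white pointer line points straight along hob -x at the one wide black mark (12 mm wide; the three others are narrow, 3 mm). It starts between 0 and 0.8.
- dial_grip (a point): Point on the dial's upright axis at the height to grip, 97 mm above the worktop: middle of the grip bar, which is 46 mm long, 14 mm thick and 32 mm high (66 to 104 mm above the worktop, standing on an 8 mm thick disc of radius 24 mm whose top is at 74 mm). The point turns with the dial: its x axis lies along the bar, the pointer end being -x; grip across its y.
- bottle: Bystander: tall green glass bottle, radius 33 mm, 220 mm high, behind (beyond) the trivet. Origin: centre of its underside.
- tumbler: Bystander: drinking glass, rim radius 38 mm, 110 mm high, behind the bowl. Origin: centre of its underside.
- mill: Bystander: dark wooden pepper mill, radius 21 mm, 125 mm high, standing on a far corner of the hob, close beside the pot. Origin: centre of its underside.
Things that resemble listed ones, but are neither listed nor needed, are in the scene too. There is more than one size of the trivet; the one meant has the size given above.

How it is judged:
On the way:
1. the pot is tipped well over, its mouth above the bowl (angle between pot's own z axis and vertical above 1 rad and horizontal distance between pot_rim and bowl below 0.15 m and height (world z) of pot_rim above 0.05 m), for 0.1 s.
At the end, for the whole second after the job is handed in: All four potatoes lie in the bowl (centres within 85 mm of its axis and 10 to 90 mm above its foot); the pot stands upright (within 0.08 rad) on the trivet, its centre within 30 mm of the trivet's centre, and is at rest; the dial is within 0.15 rad of off (1.4) (horizontal distance between each of potato1, potato2, potato3, potato4 and bowl below 0.085 m and z of potato1 in the frame of bowl between 0.01 and 0.09 m and z of potato2 in the frame of bowl between 0.01 and 0.09 m and z of potato3 in the frame of bowl between 0.01 and 0.09 m and z of potato4 in the frame of bowl between 0.01 and 0.09 m and angle between pot's own z axis and vertical below 0.08 rad and horizontal distance between pot and trivet below 0.03 m and z of pot in the frame of trivet between 0.004 and 0.013 m and linear speed of pot below 0.03 m/s and value of joint dial between 1.25 and 1.55 rad); the robot touches nothing.
It fails at once if the pot is banged down on the trivet or the bowl (over 60 N) (contact force between pot and trivet above 60 N or contact force between pot and bowl above 60 N).
It fails at once if the bowl is shifted by more than 40 mm or tipped (distance of bowl from where it was at the start of the episode above 0.04 m or angle between bowl's own z axis and vertical above 0.4 rad).
It fails at once if the bottle, tumbler or mill is shifted by more than 30 mm or tipped (distance of any of bottle, tumbler, mill from where it was at the start of the episode above 0.03 m or angle between any of bottle, tumbler, mill's own z axis and vertical above 0.3 rad).
It also fails if it takes over 72 s, if anything falls off the work surface, if the arm or the gripper's body presses on something with over 40 N, if the wrist force passes 120 N, or if a joint passes its speed limit or range.

## Working session

There is one attempt and no reset: what is moved stays moved. The work goes in short steps, Python scripts to look and compute and a tool call to move; the robot and the scene stay as the last step left them, time stands still between calls to the robot, and variables do not carry over. Pictures are saved under pics/ and viewed, at most 10 in all, crops included, and the job is handed in when it is done.

Besides the shell and the picture viewer there is one more tool, called as name(argument=value, ...), one argument or row to a line, values as JSON. carry_out: Moves the arm, as the interface text tells. Shift numbers are shares of 0.025 m and turn numbers shares of 0.1 rad, none past 1 either way. Its arguments: {"type":"object","properties":{"commands":{"type":"array"},"squeeze":{"type":"number"}},"required":["commands"]}

```bash
ls; mkdir -p pics; python3 - <<'E'
from cell import arm
import cv2,numpy as np
s=arm.observe(); print({k:np.round(v,3).tolist() for k,v in s.items()})
for n in("scene","top"):
    d=arm.get_image(n); np.savez(n+".npz",**d)
    cv2.imwrite(f"pics/{n}.png",cv2.resize(d["pixels"][:,:,::-1],None,fx=1.5,fy=1.5))
    print(n,d["mtx"].round(1).tolist(),(-d["R"].T@d["t"]).round(3),d["R"].round(2).tolist(),(d["range_z"]>0).mean())
E
```

```text
pics
{'clock': 0.0, 'joints': [1.171, 0.435, 0.025, 1.574, -0.012, 1.134, -0.075], 'dq': [0.001, -0.0, -0.0, 0.001, -0.001, 0.0, 0.0], 'joint_efforts': [-0.001, -66.788, 0.985, -31.447, -0.06, 0.042, 0.0], 'position': [0.183, -0.597, 0.226], 'ee_rot': [-3.106, -0.464, 0.001], 'force': [0.246, 0.513, 0.574], 'ft_torque': [-0.007, 0.005, 0.002], 'gripper_force': 0.0, 'width': 0.998}
scene [[386.4, 0.0, 254.0], [0.0, 386.4, 198.4], [0.0, 0.0, 1.0]] [1.039 0.045 0.907] [[-0.12, 0.99, 0.0], [0.81, 0.1, -0.58], [-0.58, -0.07, -0.81]] 0.9959767659505209
top [[443.1, 0.0, 259.2], [0.0, 443.1, 192.3], [0.0, 0.0, 1.0]] [ 0.286 -0.021  1.328] [[-0.0, -1.0, -0.0], [-0.99, 0.0, -0.15], [0.15, 0.0, -0.99]] 0.9959920247395834
```

View pics/scene.png

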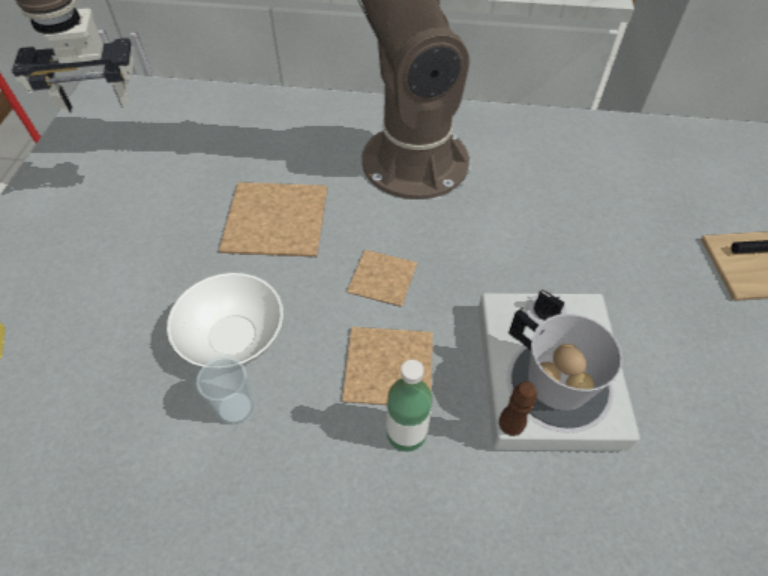

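View pics/top.png

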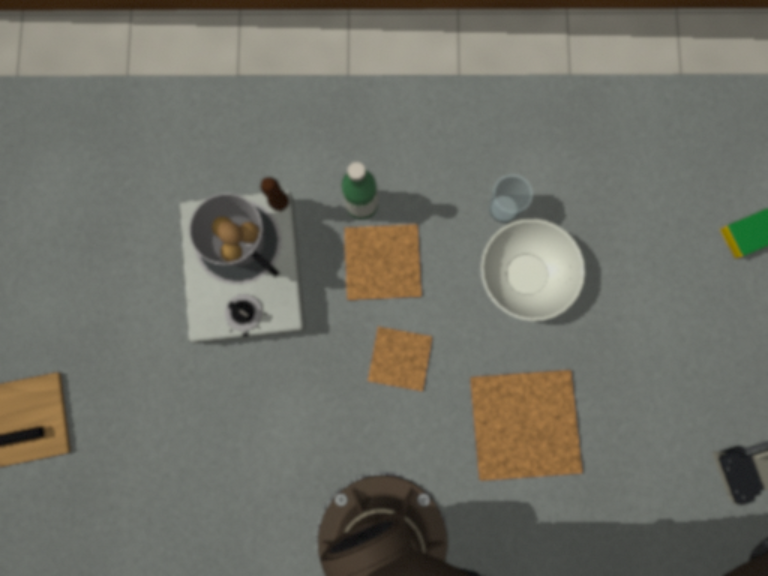

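The top view (x1.5 pixels) shows the pot at (228,232) with its handle end at (265,262) and the dial at (243,311). The 150 mm trivet beside the bottle is at (383,262), the bowl is at (533,270), and the mill is at (275,193). The scene view confirms this layout.

```bash
cat > h.py <<'E'
import numpy as np,cv2
def load(n): 
    return dict(np.load(n+".npz"))
def cloud(d):
    v,u=np.mgrid[0:384,0:512]; z=d["range_z"]; K=d["mtx"]
    c=np.stack([(u-K[0,2])/K[0,0]*z,(v-K[1,2])/K[1,1]*z,z],-1)
    return (c-d["t"])@d["R"]
def circ(p):
    A=np.c_[2*p,np.ones(len(p))]; s=np.linalg.lstsq(A,(p**2).sum(1),rcond=None)[0]
    return s[:2],np.sqrt(s[2]+s[0]**2+s[1]**2)
def fitc(p):
    for _ in range(6):
        c,r=circ(p); e=abs(np.linalg.norm(p-c,axis=1)-r); p=p[e<=max(np.percentile(e,90),.002)]
    return c.round(4),round(r,4),len(p)
E
python3 - <<'E'
from h import *
for n in("scene","top"):
    d=load(n);P=cloud(d);hsv=cv2.cvtColor(d["pixels"],cv2.COLOR_RGB2HSV);H,S,V=cv2.split(hsv)
    x,y,z=P[...,0],P[...,1],P[...,2]; ok=(d["range_z"]>0)&(np.hypot(x,y)>.2)&(x<.85)&(x>.1)&(abs(y)<.6)
    print("==",n,"table z",np.median(z[ok&(S<60)&(abs(z)<.02)]).round(4))
    m=(ok&(H>5)&(H<25)&(S>90)&(z<.03)).astype(np.uint8)
    for c in cv2.findContours(m,0,1)[0]:
        if cv2.contourArea(c)>400:
            q=c[:,0]; pp=P[q[:,1],q[:,0]]; r=cv2.minAreaRect(pp[:,:2].astype(np.float32)); print("trivet",np.round(r[0],3),np.round(r[1],3),round(r[2],1),"z",np.median(pp[:,2]).round(3))
    # bowl rim
    b=ok&(np.hypot(x-.44,y+.27)<.14)&(S<60)&(z>.059)&(z<.07); print("bowl rim",fitc(P[b][:,:2]),z[b].max().round(3))
    # pot
    reg=ok&(y>.15)&(y<.5)&(x>.3)
    pr=reg&(z>.159)&(z<.172)&(np.hypot(x-.5,y-.29)<.12)&(S<90); print("pot rim",fitc(P[pr][:,:2]),z[pr].max().round(3))
    hb=reg&(V<70)&(S<130)&(z>.125)&(z<.165); q=P[hb]; print("handle n",len(q),q.mean(0).round(4),np.percentile(q,[2,98],axis=0).round(3).tolist())
    r=cv2.minAreaRect(q[:,:2].astype(np.float32));print(r)
    db=reg&(x<.45)&(V<80)&(z>.09)&(z<.115)
    q=P[db]; 
    if len(q)>5: print("dialbar",len(q),q.mean(0).round(4),cv2.minAreaRect(q[:,:2].astype(np.float32)),z[db].max().round(3))
    hm=reg&(z>.055)&(z<.064)&(S<60)&(V>120); print("hob",cv2.minAreaRect(P[hm][:,:2].astype(np.float32)))
    ml=reg&(H<20)&(S>110)&(V<110)&(z>.08)&(np.hypot(x-.57,y-.2)<.1); print("mill",P[ml].mean(0).round(3),z[ml].max().round(3)) if ml.any() else 0
d=load("top");cv2.imwrite("pics/dial.png",cv2.resize(d["pixels"][120:240,110:210,::-1],None,fx=5,fy=5,interpolation=cv2.INTER_CUBIC))
E
```

```text
== scene table z 0.0013
trivet [ 0.543 -0.001] [0.15  0.146] 2.5 z 0.009
trivet [ 0.349 -0.035] [0.107 0.111] 79.9 z 0.007
trivet [ 0.219 -0.279] [0.204 0.197] 4.2 z 0.011
bowl rim (array([ 0.5167, -0.2885]), np.float64(0.0951), 230) 0.07
pot rim (array([0.573 , 0.2804]), np.float64(0.0634), 272) 0.17
handle n 205 [0.5698 0.2033 0.1455] [[0.502, 0.187, 0.126], [0.669, 0.224, 0.163]]
((0.5847723484039307, 0.20771098136901855), (0.035239458084106445, 0.17041261494159698), 87.2263412475586)
dialbar 108 [0.437  0.2657 0.1008] ((0.4339541494846344, 0.2653219401836395), (0.0435878187417984, 0.013602875173091888), 59.00057601928711) 0.108
hob ((0.5272942781448364, 0.27633774280548096), (0.2816224694252014, 0.21927039325237274), 6.284169673919678)
mill [0.661 0.199 0.144] 0.187
== top table z -0.001
trivet [ 0.218 -0.279] [0.198 0.199] 4.0 z 0.009
trivet [ 0.346 -0.035] [0.111 0.11 ] 79.6 z 0.005
trivet [0.542 0.   ] [0.149 0.15 ] 2.6 z 0.007
bowl rim (array([ 0.5137, -0.2906]), np.float64(0.0957), 167) 0.07
pot rim (array([0.5709, 0.2788]), np.float64(0.0637), 134) 0.17
handle n 387 [0.572  0.2878 0.1425] [[0.498, 0.192, 0.126], [0.643, 0.34, 0.158]]
((0.5771090984344482, 0.2654002904891968), (0.15296505391597748, 0.15471391379833221), 86.62374114990234)
dialbar 76 [0.4301 0.2626 0.102 ] ((0.4307456612586975, 0.263897180557251), (0.04451703280210495, 0.01382032223045826), 57.152740478515625) 0.11
hob ((0.5258474946022034, 0.2769791781902313), (0.2774190902709961, 0.2162272185087204), 6.488007068634033)
mill [0.599 0.232 0.134] 0.187
```

View pics/dial.png

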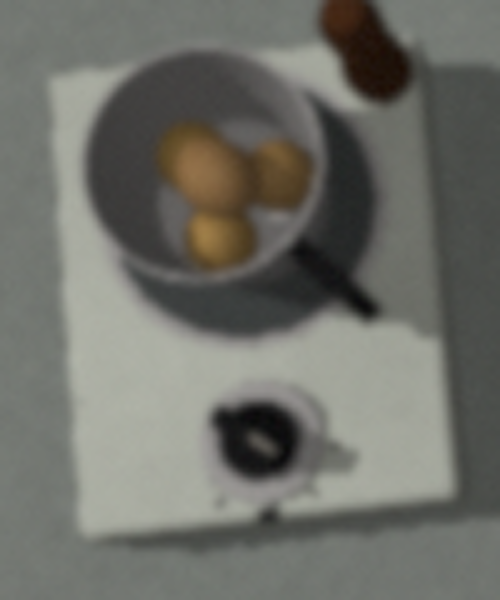

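The crop shows the white pointer line at (262,442) pointing lower right, which is world (-x,-y). The dial is therefore at about 0.5 rad and needs about 0.9 rad clockwise. The handle runs from (305,255) to (375,308). Next I start moving toward the pot side and log joint data.

carry_out(
  commands=[
    [1,0.44,-0.62,-0.6,0,0,0],
    [1,0.44,-0.62,-0.6,0,0,0],
    [1,0.44,-0.62,-0.6,0,0,0],
    [1,0.44,-0.62,-0.6,0,0,0],
    [1,0.44,-0.62,-0.6,0,0,0],
    [1,0.44,-0.62,-0.6,0,0,0],
    [1,0.44,-0.62,-0.6,0,0,0],
    [1,0.44,-0.62,-0.6,0,0,0],
  ],
)

```text
clock: 0.9
position: [0.2307, -0.4523, 0.347]
ee_rot: [-3.106, -0.464, 0.001]
force: [0.0, -1.3, -0.3]
width: 0.998
gripper_force: 0.0
```

```bash
cat > rec.py <<'E'
from cell import arm
import json,numpy as np
s=arm.observe(); o={k:np.asarray(s[k]).tolist() for k in("joints","position","ee_rot")}
open("log.jsonl","a").write(json.dumps(o)+"\n"); print(round(s["clock"],2),{k:np.round(s[k],3).tolist() for k in("joints","position","ee_rot","force","width","gripper_force")})
E
echo '{"joints":[1.171,0.4345,0.025,1.5735,-0.012,1.134,-0.075],"position":[0.183,-0.5975,0.2265],"ee_rot":[-3.106,-0.464,0.001]}' > log.jsonl
python3 rec.py
python3 - <<'E'
from h import *
for n in("scene","top"):
    d=load(n);P=cloud(d);V=d["pixels"].max(2);x,y,z=np.moveaxis(P,-1,0)
    c=np.array([.572,.2796]);r=np.hypot(x-c[0],y-c[1])
    m=(V<60)&(r>.078)&(r<.125)&(z>.1)&(z<.16)&(x<.57)&(y<.27); q=P[m]; t=q[q[:,2]>.145]
    print(n,len(q),q.mean(0).round(4),"top",len(t),t.mean(0).round(4),cv2.minAreaRect(t[:,:2].astype(np.float32)),np.percentile(q[:,2],[1,99]).round(3), "dir",np.degrees(np.arctan2(*(t.mean(0)[:2]-c)[::-1])).round(1),np.linalg.norm(t.mean(0)[:2]-c).round(3))
    m=(z>.1)&(z<.24)&(x<.8)&(x>.58)&(y>-.1)&(y<.12);print("bottle",P[m].mean(0).round(3))
    m=(z>.08)&(z<.2)&(x>.5)&(y<.235)&(y>.12);print("mill",P[m].mean(0).round(3),fitc(P[m][:,:2]))
E
```

```text
0.9 {'joints': [1.018, 0.165, -0.029, 1.653, 0.005, 1.324, -0.285], 'position': [0.231, -0.452, 0.347], 'ee_rot': [-3.106, -0.464, 0.001], 'force': [0.001, -1.272, -0.336], 'width': 0.998, 'gripper_force': 0.0}
scene 177 [0.5127 0.2055 0.1315] top 68 [0.5122 0.2075 0.1505] ((0.5118097066879272, 0.20795318484306335), (0.030505476519465446, 0.013014253228902817), 46.904666900634766) [0.1   0.154] dir -129.7 0.094
bottle [0.675 0.043 0.161]
mill [0.604 0.209 0.137] (array([0.589 , 0.1796]), np.float64(0.0796), 549)
top 70 [0.5074 0.2062 0.1461] top 55 [0.5095 0.2085 0.15  ] ((0.5097669363021851, 0.20900537073612213), (0.03244972974061966, 0.011447163298726082), 45.53137969970703) [0.113 0.155] dir -131.3 0.095
bottle [0.65  0.04  0.161]
mill [0.602 0.208 0.142] (array([0.5717, 0.1603]), np.float64(0.0773), 246)
```

carry_out(
  commands=[
    [1,0.6,-0.8,-0.2,0.8,0,0],
    [1,0.6,-0.8,-0.2,0.8,0,0],
    [1,0.6,-0.8,-0.2,0.8,0,0],
    [1,0.6,-0.8,-0.2,0.8,0,0],
  ],
)

```text
clock: 1.3
position: [0.2658, -0.3614, 0.3763]
ee_rot: [-2.79, -0.417, 0.069]
force: [-0.4, -1.1, 0.2]
width: 0.996
gripper_force: 0.0
```

```bash
python3 rec.py
```

```text
1.3 {'joints': [0.957, 0.255, -0.061, 1.513, -0.103, 1.675, -0.373], 'position': [0.266, -0.361, 0.376], 'ee_rot': [-2.79, -0.417, 0.069], 'force': [-0.378, -1.077, 0.239], 'width': 0.996, 'gripper_force': 0.0}
```

carry_out(
  commands=[
    [1,0.6,-0.8,-0.2,0,0.8,0.8],
    [1,0.6,-0.8,-0.2,0,0.8,0.8],
    [1,0.6,-0.8,-0.2,0,0.8,0.8],
    [1,0.6,-0.8,-0.2,0,0.8,0.8],
  ],
)

```text
clock: 1.7
position: [0.3113, -0.2854, 0.4253]
ee_rot: [-2.774, 0.113, -0.306]
force: [-0.0, 0.5, 0.8]
width: 0.997
gripper_force: 0.0
```

```bash
python3 rec.py
```

```text
1.7 {'joints': [0.981, 0.076, -0.038, 1.643, -0.383, 1.57, -0.68], 'position': [0.311, -0.285, 0.425], 'ee_rot': [-2.774, 0.113, -0.306], 'force': [-0.0, 0.533, 0.802], 'width': 0.997, 'gripper_force': 0.0}
```

carry_out(
  commands=[
    [1,0.6,-0.8,0,-0.8,0.8,0.8],
    [1,0.6,-0.8,0,-0.8,0.8,0.8],
    [1,0.6,-0.8,0,-0.8,0.8,0.8],
    [1,0.6,-0.8,0,-0.8,0.8,0.8],
  ],
)

```text
clock: 2.1
position: [0.3812, -0.2255, 0.4636]
ee_rot: [-2.928, 0.735, -0.701]
force: [-0.1, -0.6, -0.5]
width: 1.0
gripper_force: 0.0
```

```bash
python3 rec.py
```

```text
2.1 {'joints': [0.909, -0.228, -0.251, 1.839, -0.299, 1.129, -1.336], 'position': [0.381, -0.225, 0.464], 'ee_rot': [-2.928, 0.735, -0.701], 'force': [-0.148, -0.56, -0.533], 'width': 1.0, 'gripper_force': 0.0}
```

```bash
cat > kin.py <<'E'
import numpy as np,json,itertools
from scipy.spatial.transform import Rotation as Ro
from scipy.optimize import least_squares
AX='zyzyzyz'
def chain(q,s,R0,RT):
    out=[R0];R=R0
    for a,si,qi in zip(AX,s,q): R=R*Ro.from_euler(a,si*qi); out.append(R)
    return out,R*RT
def data():
    L=[json.loads(l) for l in open("log.jsonl")]
    return [(np.array(l["joints"]),np.array(l["position"]),Ro.from_rotvec(l["ee_rot"])) for l in L]
def fit(lam=3e-3):
    D=data();best=None
    for s in itertools.product([1,-1],repeat=7):
        if s[1]<0: continue   # gauge: base yaw free
        for y0 in (0,np.pi):
            f=lambda p:np.concatenate([(chain(q,s,Ro.from_euler('z',p[0]),Ro.from_euler('z',p[1]))[1].inv()*R).as_rotvec() for q,_,R in D])
            for k in (0,1.57,-1.57,3.1):
                x=np.array([y0,k]); e=np.linalg.norm(f(x))
                if best is None or e<best[0]: best=(e,s,x,f)
    e,s,x,f=best; r=least_squares(f,x)
    R0=Ro.from_euler('z',r.x[0]);RT=Ro.from_euler('z',r.x[1])
    A=[];b=[]
    for q,p,R in D:
        Rs,_=chain(q,s,R0,RT); A.append(np.hstack([S.as_matrix() for S in Rs])); b.append(p)
    A=np.vstack(A);b=np.concatenate(b);n=A.shape[1]
    t=np.linalg.lstsq(np.vstack([A,lam*np.eye(n)]),np.r_[b,np.zeros(n)],rcond=None)[0]
    return dict(s=s,R0=R0,RT=RT,t=t.reshape(-1,3),roterr=np.abs(r.fun).max(),poserr=np.abs(A@t-b).max(),x=r.x)
def fk(M,q):
    Rs,R=chain(q,M["s"],M["R0"],M["RT"]); pts=np.cumsum([S.apply(t) for S,t in zip(Rs,M["t"])],0); return pts[-1],R,pts
LO=np.array([-2.62,-.44,-1.27,.08,-1.32,.12,-2.74]);HI=np.array([2.62,2.09,1.32,2.57,4.46,2,2.74])
def ik(M,p,R,q0,w=.01):
    f=lambda q:(lambda a:np.r_[(a[0]-p)*5,(a[1].inv()*R).as_rotvec(),w*(q-q0)])(fk(M,q))
    r=least_squares(f,np.clip(q0,LO+.03,HI-.03),bounds=(LO+.02,HI-.02)); a=fk(M,r.x)
    return r.x,np.linalg.norm(a[0]-p),(a[1].inv()*R).magnitude()
E
python3 - <<'E'
from kin import *
M=fit();print(M["s"],M["x"],M["roterr"],M["poserr"]);print(M["t"].round(3))
E
```

```text
(-1, 1, -1, 1, -1, 1, -1) [-4.55792574e-05  1.57084413e+00] 0.0009198085203316962 3.962696566600643e-05
[[-0.018  0.022  0.091]
 [ 0.026  0.016  0.091]
 [ 0.019  0.016  0.238]
 [-0.004 -0.039  0.238]
 [-0.176 -0.039  0.201]
 [ 0.045 -0.001  0.201]
 [ 0.016 -0.001  0.165]
 [-0.008  0.003  0.165]]
```

```bash
python3 - <<'E'
import re
s=open("kin.py").read()
s=s.replace("t=np.linalg.lstsq(np.vstack([A,lam*np.eye(n)]),np.r_[b,np.zeros(n)],rcond=None)[0]",
"""c=FREE if FREE else list(range(n)); B=A[:,c]
    t=np.zeros(n); t[c]=np.linalg.lstsq(np.vstack([B,lam*np.eye(len(c))]),np.r_[b,np.zeros(len(c))],rcond=None)[0]""").replace("AX='zyz","FREE=None\nAX='zyz")
open("kin.py","w").write(s)
import kin
for F in ([2,11,17,23],[2,3,11,17,23],[2,3,9,11,17,23],[2,9,11,12,17,23],[2,9,11,12,17,18,23],[2,3,9,11,12,17,18,23],[2,3,4,9,11,12,17,18,23]):
    kin.FREE=F; M=kin.fit(1e-5); print(F,M["poserr"].round(5),M["t"].ravel()[F].round(4))
E
```

```text
[2, 11, 17, 23] 0.04727 [0.2343 0.4916 0.4338 0.2622]
[2, 3, 11, 17, 23] 0.04452 [0.2324 0.0602 0.496  0.3726 0.2785]
[2, 3, 9, 11, 17, 23] 0.04584 [0.2265 0.092  0.0896 0.4932 0.2507 0.2833]
[2, 9, 11, 12, 17, 23] 0.04876 [-0.0121  0.0386  0.1666 -0.4988  0.3324  0.1979]
[2, 9, 11, 12, 17, 18, 23] 0.04845 [-0.0208  0.0585  0.1564 -0.5152  0.3272  0.017   0.1936]
[2, 3, 9, 11, 12, 17, 18, 23] 0.05504 [ 0.019   0.217   0.3576  0.245  -0.3937 -0.0532  0.1428  0.2448]
[2, 3, 4, 9, 11, 12, 17, 18, 23] 0.00076 [ 2.804e-01 -0.000e+00 -5.350e-02  2.000e-04  5.534e-01  2.700e-03
  4.289e-01 -1.000e-03  3.717e-01]
```

```bash
python3 - <<'E'
import kin
for F in ([2,4,11,17,23],[2,4,10,11,17,23],[2,4,10,16,11,17,23],[2,4,9,11,16,17,18,23]):
    kin.FREE=F; M=kin.fit(1e-5); print(F,M["poserr"].round(5),M["t"].ravel()[F].round(4))
E
```

```text
[2, 4, 11, 17, 23] 0.00064 [ 0.279  -0.0535  0.5517  0.4297  0.3712]
[2, 4, 10, 11, 17, 23] 8e-05 [ 0.2721 -0.0366 -0.0167  0.5576  0.4277  0.3705]
[2, 4, 10, 16, 11, 17, 23] 7e-05 [ 2.721e-01 -3.660e-02 -1.650e-02 -2.000e-04  5.577e-01  4.277e-01
  3.705e-01]
[2, 4, 9, 11, 16, 17, 18, 23] 0.0006 [ 2.784e-01 -5.140e-02  3.100e-03  5.523e-01 -2.100e-03  4.267e-01
  2.000e-04  3.710e-01]
```

```bash
cat > plan.py <<'E'
import kin; kin.FREE=[2,4,10,11,17,23]
from kin import *
M=fit(1e-5)
POT=np.array([.572,.2796,.066]); YAW=np.radians(48.5); BOWL=np.array([.515,-.2895,0]); TRI=np.array([.5425,-.0005,.008])
GH=.060 # grip height on handle
def tool_in_pot(a,sy,gh=GH,gx=-.1):
    z=np.array([np.cos(a),0,-np.sin(a)]);y=np.array([0,sy,0.]);R=np.c_[np.cross(y,z),y,z]
    return np.array([gx,0,gh])+.019*z,Ro.from_matrix(R)
def tool(potp,potR,g): return potp+potR.apply(g[0]),potR*g[1]
def pour(eta,yaw,tau,lipz=.125,back=.03):
    """mouth tipped towards heading eta by tau, lower lip held 'back' before bowl axis"""
    u=np.array([np.cos(eta),np.sin(eta),0]);R=Ro.from_rotvec(tau*np.cross([0,0,1],u))*Ro.from_euler('z',yaw)
    lip=np.array([*BOWL[:2],lipz])-back*u
    tilt=Ro.from_rotvec(tau*np.cross([0,0,1],u)); return lip-tilt.apply(.066*u+np.array([0,0,.1])),R
def marg(q): return np.minimum(q-LO,HI-q).min()
E
cat > search.py <<'E'
from plan import *
rng=np.random.default_rng(0)
seeds=[np.array([j1,.5,j3,1.5,j5,1.,j7]) for j1 in(-.4,.3) for j3 in (-.5,.5) for j5 in(-.8,0.,1.57,3.1) for j7 in(-1.5,0,1.5)]
res=[]
for a in np.radians([25,40,55,70,90]):
  for sy in(1,-1):
    g=tool_in_pot(a,sy); p,R=tool(POT,Ro.from_euler('z',YAW),g); S=[]
    for s in seeds:
        q,e,er=ik(M,p,R,s,.003)
        if e<.004 and er<.02 and marg(q)>.04 and all(np.abs(q-o).max()>.3 for o in S): S.append(q)
    print("grip",round(np.degrees(a)),sy,len(S))
    for q in S:
      for eta in np.radians(np.arange(-180,180,30)):
        for dy in np.radians([-120,-90,-60,-30,0,30,60,90,120]):
          yaw=eta+dy
          qq=q;ok=True;mm=9
          for tau in(0,1.0,2.0):
            pp=pour(eta,yaw,tau); 
            if tau==0: pp=(pp[0]+[0,0,.03],pp[1])
            p2,R2=tool(*pp,g); qq2,e,er=ik(M,p2,R2,qq,.01)
            if e>.01 or er>.06: ok=False;break
            mm=min(mm,marg(qq2)); J=np.abs(qq2-qq).max(); qq=qq2
            if fk(M,qq)[2][:,2][3:].min()<.1: ok=False;break
          if ok and mm>.05: res.append((mm,a,sy,eta,yaw,q,qq,J))
res.sort(key=lambda r:-r[0])
for r in res[:25]: print(round(r[0],2),np.degrees(r[1:5][0]).round(),r[2],np.degrees(r[3:5]).round(),r[5].round(2),r[6].round(2),round(r[7],2))
import pickle;pickle.dump(res,open("res.pkl","wb"));print(len(res))
E
time timeout 560 python3 search.py
```

```text
grip 25 1 0
grip 25 -1 0
grip 40 1 3
grip 40 -1 3
grip 55 1 1
grip 55 -1 1
grip 70 1 4
grip 70 -1 6
grip 90 1 5
grip 90 -1 5
0.12 40.0 1 [-90. -60.] [-0.33  0.47  0.2   2.52  3.99  0.81 -1.81] [ 1.    0.71 -0.04  1.62 -0.92  1.69  1.4 ] 1.03
1
real	2m45.909s
user	2m38.076s
sys	0m0.125s
```

```bash
cat > search2.py <<'E'
from plan import *
rng=np.random.default_rng(1)
def potpose(q,g):
    p,R,pts=fk(M,q); Rp=R*g[1].inv(); return p-Rp.apply(g[0]),Rp,pts
def lip(pp,Rp):
    z=Rp.apply([0,0,1]); u=z*[1,1,0]; u/=np.linalg.norm(u)+1e-9; tau=np.arccos(np.clip(z[2],-1,1))
    side=np.cos(tau)*u-np.sin(tau)*np.array([0,0,1]); return pp+.1*z+.066*side,u,tau
def solve(g,q0,tau,w=.02,free=True):
    def f(q):
        pp,Rp,pts=potpose(q,g); l,u,t=lip(pp,Rp)
        tgt=BOWL+[0,0,.13]-.03*u
        if tau==0:
            z=Rp.apply([0,0,1]); return np.r_[z[:2]*3,(pp+[0,0,0]-(BOWL+[0,0,.17]))*[1,1,3],w*(q-q0)]
        return np.r_[min(t-tau,0)*3,(l[:2]-tgt[:2])*10,min(l[2]-.11,0)*10,max(l[2]-.16,0)*10,np.minimum(pts[5:7,2]-.15,0)*5,w*(q-q0)]
    r=least_squares(f,np.clip(q0,LO+.06,HI-.06),bounds=(LO+.05,HI-.05)); return r.x,f(r.x)[:-7]
seeds=[np.array([j1,.5,j3,1.5,j5,1.,j7]) for j1 in(-.4,.3) for j3 in (-.5,.5) for j5 in(-.8,.5,1.8,3.1) for j7 in(-1.5,1.5)]
out=[]
for a in np.radians([35,45,60,75,90]):
  for sy in(1,-1):
    g=tool_in_pot(a,sy); p,R=tool(POT,Ro.from_euler('z',YAW),g); S=[]
    for s in seeds:
        q,e,er=ik(M,p,R,s,.003)
        if e<.004 and er<.02 and marg(q)>.03 and all(np.abs(q-o).max()>.3 for o in S): S.append(q)
    for q in S:
        q1=q.copy(); q1[0]+=1.0  # swing to bowl
        U,fu=solve(g,q1,0)
        if np.abs(fu[:2]).max()>.2: continue
        for k in range(5):
            s=U+(0 if k==0 else rng.normal(0,.6,7)*[.3,.5,1,.5,1.5,.5,1.5])
            T,ft=solve(g,s,2.0,.01)
            if np.abs(ft[:3]).max()>.15: continue
            # greedy tilt path from U
            c=np.abs(T-U).max(); out.append((c,np.abs(U-q).max(),a,sy,q,U,T))
    print(round(np.degrees(a)),sy,len(S),len(out),flush=True)
out.sort(key=lambda r:r[0]+r[1])
import pickle;pickle.dump(out,open("out.pkl","wb"))
for r in out[:12]:
    print(round(r[0],2),round(r[1],2),round(np.degrees(r[2])),r[3],*[x.round(2) for x in r[4:]])
    g=tool_in_pot(r[2],r[3]);pp,Rp,pts=potpose(r[6],g);l,u,t=lip(pp,Rp);print("   lip",l.round(3),"tau",round(t,2),"pot",pp.round(3),"eta",np.degrees(np.arctan2(u[1],u[0])).round(),"tool z",fk(M,r[6])[1].apply([0,0,1]).round(2),"wrist",pts[6].round(2))
E
time timeout 570 python3 search2.py
```

```text
35 1 2 8
35 -1 3 16
45 1 6 35
45 -1 4 43
60 1 2 53
60 -1 2 63
75 1 4 83
75 -1 6 111
90 1 4 131
90 -1 6 161
0.92 1.0 60 -1 [-0.21  0.33 -0.13  2.28 -1.26  0.22  0.15] [ 0.79  0.15  0.    2.17 -0.74  0.62 -0.09] [ 1.49  1.07 -0.54  2.13 -1.27  1.42 -0.5 ]
   lip [ 0.526 -0.261  0.16 ] tau 2.0 pot [ 0.548 -0.202  0.262] eta -111.0 tool z [0.75 0.59 0.29] wrist [ 0.17 -0.43  0.15]
1.06 0.89 90 -1 [-1.1   0.58  0.9   1.96 -0.58  0.89 -0.62] [-0.2   0.36  0.97  1.92 -0.34  1.04 -0.57] [-0.66  1.42  1.04  1.72  0.6   1.57 -1.46]
   lip [ 0.495 -0.312  0.16 ] tau 2.0 pot [ 0.454 -0.36   0.262] eta 49.0 tool z [-0.6  -0.69  0.42] wrist [ 0.66 -0.01  0.15]
1.08 0.91 90 -1 [-1.25  0.76  1.23  1.97 -0.84  1.06 -0.35] [-0.34  0.51  1.27  1.92 -0.54  1.12 -0.27] [-0.56  1.59  1.27  1.49  0.54  1.36  0.41]
   lip [ 0.5   -0.315  0.16 ] tau 2.0 pot [ 0.467 -0.37   0.262] eta 59.0 tool z [-0.47 -0.78  0.42] wrist [ 0.74 -0.06  0.15]
1.06 0.96 90 -1 [-0.72  0.45  0.33  1.93 -0.2   0.8  -1.01] [ 0.24  0.25  0.32  1.9  -0.1   1.   -1.  ] [-0.51  1.18  0.65  1.78  0.97  1.67 -1.21]
   lip [ 0.502 -0.317 
[... 1631 characters left out ...]
9 -0.263  0.16 ] tau 2.0 pot [ 0.558 -0.206  0.262] eta -117.0 tool z [0.62 0.74 0.27] wrist [ 0.23 -0.5   0.19]
1.1 0.99 90 -1 [-0.39  0.45 -0.13  1.9   0.08  0.8  -1.28] [ 0.61  0.26 -0.16  1.88  0.05  1.   -1.27] [-0.49  1.1   0.51  1.96  1.01  1.7  -2.05]
   lip [ 0.504 -0.317  0.16 ] tau 2.0 pot [ 0.48  -0.376  0.262] eta 68.0 tool z [-0.34 -0.84  0.42] wrist [0.56 0.02 0.15]
1.18 0.91 75 -1 [-1.2   0.57  1.12  2.16 -1.06  0.79 -0.11] [-0.28  0.38  1.26  2.05 -0.74  0.98 -0.03] [-0.63  1.56  1.27  1.5   0.38  1.3   0.32]
   lip [ 0.506 -0.318  0.11 ] tau 2.0 pot [ 0.487 -0.379  0.212] eta 72.0 tool z [-0.46 -0.86  0.23] wrist [ 0.74 -0.02  0.17]
real	2m2.306s
user	1m52.220s
sys	0m0.128s
```

```bash
cat > go.py <<'E'
from plan import *
from scipy.linalg import logm,expm
def H(p,R): T=np.eye(4);T[:3,:3]=R.as_matrix();T[:3,3]=p;return T
def rows(T1,T2,n=None,sp=.9,q=None,g=None):
    L=np.real(logm(np.linalg.inv(T1)@T2)); w=np.array([L[2,1],L[0,2],L[1,0]])
    if n is None: n=int(np.ceil(max(np.linalg.norm(L[:3,3])/(.025*sp),np.linalg.norm(w)/(.1*sp))))
    D=expm(L/n); r=np.r_[D[:3,3]/.025,w/n/.1].round(2)
    E=np.eye(4);E[:3,:3]=Ro.from_rotvec(r[3:]*.1).as_matrix();E[:3,3]=r[:3]*.025
    T=T1.copy()
    m=9
    for i in range(n):
        T=T@E
        if q is not None:
            q,e,er=ik(M,T[:3,3],Ro.from_matrix(T[:3,:3]),q,.01); m=min(m,marg(q))
    print("n",n,"row",r.tolist(),"end",T[:3,3].round(3),Ro.from_matrix(T[:3,:3]).as_rotvec().round(3),"err",np.linalg.norm(T[:3,3]-T2[:3,3]).round(4),"" if q is None else ("q",q.round(2).tolist(),"marg",round(m,3),"ikerr",round(e,4),round(er,3)))
    return T,q
def now():
    from cell import arm
    s=arm.observe(); return H(np.array(s["position"]),Ro.from_rotvec(s["ee_rot"])),np.array(s["joints"]),s
E
python3 - <<'E'
from go import *
T,q,s=now(); g=tool_in_pot(np.radians(75),-1)
G=H(*tool(POT,Ro.from_euler('z',YAW),g)); pre=G.copy(); pre[:3,3]-=G[:3,2]*.13
print("grasp",G[:3,3].round(3)); Tp,qp=rows(T,pre,q=q); rows(Tp,G,q=qp)
E
```

```text
grasp [0.509 0.208 0.108]
n 23 row [0.13, -0.71, 0.53, 0.14, -0.11, -0.55] end [0.487 0.185 0.23 ] [-2.754 -1.228 -0.35 ] err 0.0031 ('q', [0.28, 0.23, -0.77, 1.96, 0.09, 0.78, -1.25], 'marg', np.float64(0.23), 'ikerr', np.float64(0.0), 0.0)
n 6 row [0.0, 0.01, 0.85, -0.0, 0.01, -0.01] end [0.509 0.208 0.107] [-2.748 -1.235 -0.358] err 0.0007 ('q', [0.07, 0.43, -0.62, 2.06, 0.31, 0.5, -1.46], 'marg', np.float64(0.379), 'ikerr', np.float64(0.0), 0.0)
```

carry_out(
  commands=[
    [1,0.13,-0.71,0.53,0.14,-0.11,-0.55],
    [1,0.13,-0.71,0.53,0.14,-0.11,-0.55],
    [1,0.13,-0.71,0.53,0.14,-0.11,-0.55],
    [1,0.13,-0.71,0.53,0.14,-0.11,-0.55],
    [1,0.13,-0.71,0.53,0.14,-0.11,-0.55],
    [1,0.13,-0.71,0.53,0.14,-0.11,-0.55],
    [1,0.13,-0.71,0.53,0.14,-0.11,-0.55],
    [1,0.13,-0.71,0.53,0.14,-0.11,-0.55],
  ],
)

```text
clock: 2.9
position: [0.484, -0.0968, 0.3923]
ee_rot: [-3.01, 0.02, -0.597]
force: [-0.1, -0.4, -0.8]
width: 1.002
gripper_force: 0.0
```

carry_out(
  commands=[
    [1,0.13,-0.71,0.53,0.14,-0.11,-0.55],
    [1,0.13,-0.71,0.53,0.14,-0.11,-0.55],
    [1,0.13,-0.71,0.53,0.14,-0.11,-0.55],
    [1,0.13,-0.71,0.53,0.14,-0.11,-0.55],
    [1,0.13,-0.71,0.53,0.14,-0.11,-0.55],
    [1,0.13,-0.71,0.53,0.14,-0.11,-0.55],
    [1,0.13,-0.71,0.53,0.14,-0.11,-0.55],
    [1,0.13,-0.71,0.53,0.14,-0.11,-0.55],
  ],
)

```text
clock: 3.7
position: [0.516, 0.0573, 0.3098]
ee_rot: [-2.934, -0.67, -0.473]
force: [0.3, 0.2, -0.3]
width: 1.002
gripper_force: 0.0
```

carry_out(
  commands=[
    [0.6,0.13,-0.71,0.53,0.14,-0.11,-0.55],
    [0.6,0.13,-0.71,0.53,0.14,-0.11,-0.55],
    [0.6,0.13,-0.71,0.53,0.14,-0.11,-0.55],
    [0.6,0.13,-0.71,0.53,0.14,-0.11,-0.55],
    [0.6,0.13,-0.71,0.53,0.14,-0.11,-0.55],
    [0.6,0.13,-0.71,0.53,0.14,-0.11,-0.55],
    [0.6,0.13,-0.71,0.53,0.14,-0.11,-0.55],
    [0.6,0,0,0,0,0,0],
  ],
)

```text
clock: 4.5
position: [0.4814, 0.188, 0.2288]
ee_rot: [-2.742, -1.242, -0.341]
force: [1.5, -0.2, -0.2]
width: 0.602
gripper_force: 0.0
```

```bash
python3 rec.py; cat > wrist.py <<'E'
import sys
from go import *
from h import cloud
from cell import arm
import cv2
def wrist():
    T,q,s=now(); d=arm.get_image("wrist"); Tw=T@d["tool_from_camera"]; W=np.linalg.inv(Tw)
    d["R"]=W[:3,:3]; d["t"]=W[:3,3]; return d,cloud(d)
E
python3 - <<'E'
from wrist import *
d,P=wrist(); np.savez("w1.npz",**d); cv2.imwrite("pics/w1.png",d["pixels"][:,:,::-1])
V=d["pixels"].max(2);x,y,z=np.moveaxis(P,-1,0)
m=(V<70)&(abs(x-.506)<.06)&(abs(y-.205)<.06)&(z>.142)&(z<.16)&(np.hypot(x-.572,y-.28)>.075); q=P[m]
print(len(q),q.mean(0).round(4),cv2.minAreaRect(q[:,:2].astype(np.float32)))
from h import fitc
pr=(z>.160)&(z<.172)&(np.hypot(x-.572,y-.28)<.08)&(np.hypot(x-.572,y-.28)>.05); print("rim",fitc(P[pr][:,:2]))
E
```

```text
4.5 {'joints': [0.288, 0.232, -0.788, 1.967, 0.088, 0.78, -1.243], 'position': [0.481, 0.188, 0.229], 'ee_rot': [-2.742, -1.242, -0.341], 'force': [1.535, -0.223, -0.172], 'width': 0.602, 'gripper_force': 0.0}
712 [0.5123 0.2097 0.1505] ((0.512628436088562, 0.21012169122695923), (0.033819906413555145, 0.013504873029887676), 48.95594787597656)
rim (array([0.5731, 0.2795]), np.float64(0.0631), 2245)
```

View pics/w1.png

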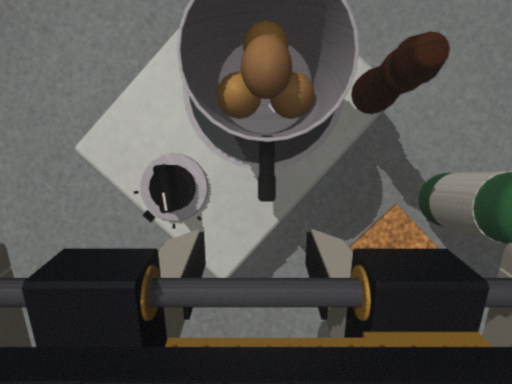

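The wrist view shows the handle at (267,185), centred between the fingers. The pot with all four potatoes is above it, the dial is at (173,187) and the mill is at (400,75). The measurement gives a yaw of 49.2° and a handle top of 0.1505 m, which matches the expected 0.151 m.

```bash
sed -i 's/^POT=.*YAW=np.radians(48.5);/POT=np.array([.573,.2797,.066]); YAW=np.radians(49.2);/' plan.py; cat > s3.py <<'E'
from go import *
g=tool_in_pot(np.radians(75),-1); T,q0,s=now()
G=H(*tool(POT,Ro.from_euler('z',YAW),g))
TG,qG=rows(T,G,q=q0)
L=G.copy(); L[2,3]+=.13; 
res=[]
def seg(A,B,q,n):
    Lg=np.real(logm(np.linalg.inv(A)@B)); m=9
    for i in range(1,n+1):
        X=A@expm(Lg*i/n); q,e,er=ik(M,X[:3,3],Ro.from_matrix(X[:3,:3]),q,.01); m=min(m,marg(q))
        if e>.008 or er>.04: return None
    return q,m
qL,_=seg(G,L,qG,5)
for eta in np.radians([-180,-150,-130,-115,-100,-80,-60,-30,0,40,60,80,110]):
    for dy in np.radians([60,75,90,105,120,-60,-90,-120]):
        yaw=eta+dy
        if np.cos(yaw)<-.3: continue
        A=L;q=qL;mm=9;done=0
        for tau in(0,.7,1.4,1.9,2.2):
            pp=pour(eta,yaw,tau,lipz=.15 if tau<1.8 else .135)
            if tau==0: pp=(pp[0]+[0,0,.05],pp[1])
            B=H(*tool(*pp,g)); r=seg(A,B,q,8)
            if r is None: break
            q,m=r; mm=min(mm,m);A=B;done=tau
            if fk(M,q)[2][5,2]<.13: done=0;break
        res.append((done,mm,np.degrees(eta).round(),np.degrees(yaw).round(),q.round(2),fk(M,q)[2][5].round(2)))
res.sort(key=lambda r:(-r[0],-r[1]))
for r in res[:14]: print(r)
E
timeout 560 python3 s3.py
```

```text
n 6 row [0.02, 0.05, 0.84, -0.01, 0.02, -0.02] end [0.511 0.208 0.108] [-2.737 -1.253 -0.364] err 0.0011 ('q', [0.08, 0.43, -0.63, 2.06, 0.31, 0.5, -1.44], 'marg', np.float64(0.379), 'ikerr', np.float64(0.0), 0.0)
(1.9, np.float64(0.02000000000000024), np.float64(40.0), np.float64(100.0), array([-0.17,  1.5 ,  1.11,  0.98,  0.4 ,  1.98,  0.71]), array([ 0.86, -0.22,  0.19]))
(1.4, np.float64(0.022256096805508774), np.float64(-60.0), np.float64(15.0), array([ 1.04,  0.97, -0.41,  1.36, -0.41,  1.98, -0.85]), array([ 0.48, -0.59,  0.31]))
(1.4, np.float64(0.020001594250993904), np.float64(-60.0), np.float64(0.0), array([ 1.  ,  0.9 , -0.37,  1.37, -0.42,  1.98, -1.1 ]), array([ 0.49, -0.58,  0.36]))
(1.4, np.float64(0.02000008836141376), np.float64(-60.0), np.float64(45.0), array([ 1.15,  1.17, -0.63,  1.29, -0.33,  1.98, -0.48]), array([ 0.49, -0.61,  0.22]))
(1.4, np.float64(0.02000000731068674), np.float64(-60.0), np.float64(30.0), array([ 1.09,  1.06, -0.48,  1.34, -0.39,  1.98, -0.63]), array([ 0.48, -0.6 ,  0.27]))
(1.4, np.float64(0.020000000000000462), np.float64(0.0), np.float
[... 708 characters left out ...]
3 ,  1.23, -2.43]), array([ 0.28, -0.12,  0.36]))
(0.7, np.float64(0.4194970014364654), np.float64(-30.0), np.float64(30.0), array([ 0.93,  0.61, -0.37,  1.61,  0.  ,  1.53, -0.57]), array([ 0.47, -0.45,  0.48]))
(0.7, np.float64(0.4069899741615888), np.float64(-30.0), np.float64(45.0), array([ 0.95,  0.7 , -0.4 ,  1.52,  0.02,  1.59, -0.33]), array([ 0.49, -0.49,  0.45]))
(0.7, np.float64(0.3348984072331658), np.float64(0.0), np.float64(60.0), array([ 0.81,  0.71, -0.34,  1.42,  0.26,  1.67, -0.18]), array([ 0.55, -0.45,  0.48]))
(0.7, np.float64(0.33333915592177443), np.float64(-30.0), np.float64(60.0), array([ 0.95,  0.8 , -0.43,  1.43,  0.05,  1.67, -0.1 ]), array([ 0.52, -0.51,  0.42]))
```

```bash
cat > s4.py <<'E'
from go import *
from search2 import potpose,lip
rng=np.random.default_rng(3); out=[]
for k in range(150):
    qs=np.array([rng.uniform(.2,1.6),rng.uniform(0,1.3),rng.uniform(-1,1),rng.uniform(.8,2.2),rng.uniform(-1.2,3),rng.uniform(.3,1.9),rng.uniform(-2.5,2.5)])
    a0=rng.uniform(60,88)
    def f(v,tau=2.1):
        q=v[:7];g=tool_in_pot(v[7],-1);pp,Rp,pts=potpose(q,g);l,u,t=lip(pp,Rp);tg=BOWL-.02*u
        d=np.minimum(q-LO,HI-q)
        hand=fk(M,q); body=hand[0]-.12*hand[1].apply([0,0,1]);
        return np.r_[min(t-tau,0)*3,(l[:2]-tg[:2])*6,min(l[2]-.12,0)*10,max(l[2]-.18,0)*10,min(pts[5,2]-.15,0)*5,min(body[2]-.17,0)*5,np.minimum(d-.2,0)*1.5,.01*(q-[.5,.4,-.3,1.9,-.2,1.,-1.2])]
    lo=np.r_[LO+.03,np.radians(55)];hi=np.r_[HI-.03,np.radians(90)]
    r=least_squares(f,np.r_[np.clip(qs,LO+.1,HI-.1),np.radians(a0)],bounds=(lo,hi),max_nfev=60)
    out.append((r.cost,r.x))
out.sort(key=lambda r:r[0])
seen=[]
for c,v in out:
    if all(np.abs(v[:7]-o).max()>.35 for o in seen):
        seen.append(v[:7]); g=tool_in_pot(v[7],-1);pp,Rp,pts=potpose(v[:7],g);l,u,t=lip(pp,Rp); ya=Rp*1; et=np.arctan2(u[1],u[0])
        yw=(Ro.from_rotvec(t*np.cross([0,0,1],u)).inv()*Rp).as_euler('zyx')[0]
        print(round(c,4),v[:7].round(2),"a",np.degrees(v[7]).round(),"marg",marg(v[:7]).round(2),"tau",round(t,2),"lip",l.round(3),"eta,yaw",np.degrees([et,yw]).round(),"wr",pts[5].round(2))
        if len(seen)>9:break
E
sed -i '/^seeds=/,$d' search2.py; timeout 560 python3 s4.py
```

```text
Traceback (most recent call last):
  File "s4.py", line 19, in <module>
    seen.append(v[:7]); g=tool_in_pot(v[7],-1);pp,Rp,pts=potpose(v[:7],g);l,u,t=lip(pp,Rp); ya=Rp*1; et=np.arctan2(u[1],u[0])
                                                                                               ~~^~
TypeError: Argument 'other' has incorrect type (expected scipy.spatial.transform._rotation.Rotation, got int)
```

```bash
sed -i 's/ya=Rp\*1; //' s4.py; timeout 560 python3 s4.py
```

```text
0.0001 [ 1.26  0.88 -0.25  1.82 -1.11  1.64 -1.46] a 55.0 marg 0.21 tau 2.1 lip [ 0.52  -0.27   0.121] eta,yaw [-106.  -65.] wr [ 0.23 -0.56  0.25]
0.0001 [ 1.41  1.14 -0.61  1.59 -0.84  1.69 -1.49] a 61.0 marg 0.31 tau 2.1 lip [ 0.515 -0.269  0.12 ] eta,yaw [-90. -35.] wr [ 0.29 -0.61  0.18]
0.0001 [ 1.32  1.07 -0.41  1.82 -1.12  1.78 -1.08] a 76.0 marg 0.2 tau 2.1 lip [ 0.522 -0.271  0.163] eta,yaw [-110.  -51.] wr [ 0.25 -0.54  0.15]
0.0001 [ 1.64  0.98 -0.78  1.95 -1.05  1.19 -1.68] a 58.0 marg 0.27 tau 2.1 lip [ 0.526 -0.273  0.12 ] eta,yaw [-122.  -90.] wr [ 0.2  -0.51  0.25]
0.0001 [-0.24  0.8   0.07  1.75  1.03  1.77 -1.19] a 55.0 marg 0.23 tau 2.1 lip [ 0.506 -0.307  0.12 ] eta,yaw [63. 53.] wr [0.64 0.07 0.31]
0.0001 [ 1.37  1.03 -0.63  1.53 -0.83  1.62 -2.1 ] a 60.0 marg 0.38 tau 2.1 lip [ 0.52 -0.27  0.12] eta,yaw [-104.  -84.] wr [ 0.33 -0.63  0.27]
0.0002 [-0.51  0.86  0.47  1.82  0.93  1.54 -1.13] a 57.0 marg 0.46 tau 2.1 lip [ 0.506 -0.308  0.12 ] eta,yaw [65. 53.] wr [0.62 0.08 0.3 ]
0.0002 [-0.07  0.57 -0.29  2.08  1.35  1.78 -1.28] a 55.0 marg 0.22 tau 2.1 lip [ 0.514 -0.309  0.18 ] eta,yaw [86. 76.] wr [0.49 0.09 0.37]
0.0002 [-0.36  0.94  0.42  1.54  0.84  1.73 -0.69] a 57.0 marg 0.27 tau 2.1 lip [ 0.506 -0.307  0.12 ] eta,yaw [64. 73.] wr [0.72 0.03 0.3 ]
0.0002 [-0.04  0.61 -0.34  2.05  1.44  1.79 -0.85] a 55.0 marg 0.21 tau 2.1 lip [ 0.52  -0.309  0.18 ] eta,yaw [105. 123.] wr [0.5  0.09 0.36]
```

```bash
sed -e 's/radians(75)/radians(60)/' -e 's/^for eta in.*/for eta in np.radians([-120,-110,-100,-90,-80]):/' -e 's/for dy in .*/for dy in np.radians([0,20,35,50,60]):/' -e 's/if np.cos(yaw)<-.3: continue/pass/' -e 's/(0,.7,1.4,1.9,2.2)/(0,.5,1.0,1.5,2.0,2.2)/' s3.py > s5.py; timeout 560 python3 s5.py
```

```text
n 6 row [-0.04, 0.05, 0.84, -0.01, 0.45, -0.02] end [0.513 0.212 0.11 ] [-2.587 -1.183 -0.693] err 0.0008 ('q', [0.33, 0.45, -0.81, 2.23, 0.59, 0.14, -1.63], 'marg', np.float64(0.02), 'ikerr', np.float64(0.0001), 0.002)
(2.2, np.float64(0.020000000000000462), np.float64(-110.0), np.float64(-50.0), array([ 1.19,  1.01, -0.11,  2.  , -1.3 ,  1.83, -0.9 ]), array([ 0.19, -0.49,  0.14]))
(2.2, np.float64(0.020000000000000462), np.float64(-100.0), np.float64(-50.0), array([ 1.08,  1.  , -0.  ,  1.77, -1.19,  1.98, -1.24]), array([ 0.25, -0.57,  0.18]))
(2.2, np.float64(0.020000000000000462), np.float64(-100.0), np.float64(-40.0), array([ 1.09,  1.03, -0.01,  1.85, -1.22,  1.98, -1.01]), array([ 0.23, -0.55,  0.14]))
(2.2, np.float64(0.020000000000000462), np.float64(-90.0), np.float64(-40.0), array([ 1.14,  1.05, -0.17,  1.59, -1.06,  1.98, -1.41]), array([ 0.3 , -0.62,  0.18]))
(2.2, np.float64(0.020000000000000462), np.float64(-80.0), np.float64(-60.0), array([ 1.25,  1.29, -0.9 ,  1.09, -0.57,  1.98, -2.46]), array([ 0.49, -0.68,  0.24]))
(2.2, np.float64(0.02000000000000024), np.float
[... 745 characters left out ...]
1.44]), array([ 0.24, -0.57,  0.22]))
(2.2, np.float64(0.02000000000000024), np.float64(-110.0), np.float64(-60.0), array([ 1.08,  0.96,  0.03,  1.94, -1.3 ,  1.92, -1.11]), array([ 0.2 , -0.52,  0.18]))
(2.2, np.float64(0.02000000000000024), np.float64(-100.0), np.float64(-80.0), array([ 1.08,  1.  , -0.15,  1.47, -1.06,  1.98, -1.95]), array([ 0.36, -0.64,  0.24]))
(2.2, np.float64(0.02000000000000024), np.float64(-100.0), np.float64(-65.0), array([ 1.07,  0.98, -0.05,  1.63, -1.14,  1.98, -1.59]), array([ 0.3 , -0.61,  0.22]))
(2.2, np.float64(0.02000000000000024), np.float64(-90.0), np.float64(-70.0), array([ 1.16,  1.1 , -0.44,  1.28, -0.87,  1.98, -2.15]), array([ 0.42, -0.66,  0.24]))
```

```bash
for a in 66 71; do echo A $a; sed -e "s/radians(60)/radians($a)/" -e 's/\[-120,-110,-100,-90,-80\]/[-115,-105,-95,-85]/' -e 's/\[0,20,35,50,60\]/[20,35,50]/' s5.py > s6.py; timeout 280 python3 s6.py | head -8; done
```

```text
A 66
n 6 row [-0.02, 0.05, 0.84, -0.01, 0.28, -0.02] end [0.512 0.21  0.109] [-2.65  -1.212 -0.566] err 0.0009 ('q', [0.17, 0.41, -0.65, 2.17, 0.23, 0.26, -1.32], 'marg', np.float64(0.142), 'ikerr', np.float64(0.0), 0.0)
(2.2, np.float64(0.020000000000000684), np.float64(-95.0), np.float64(-45.0), array([ 1.17,  1.09, -0.22,  1.62, -1.08,  1.98, -1.37]), array([ 0.3 , -0.6 ,  0.15]))
(2.2, np.float64(0.020000000000000462), np.float64(-105.0), np.float64(-55.0), array([ 1.11,  1.04, -0.07,  1.79, -1.21,  1.98, -1.19]), array([ 0.25, -0.56,  0.15]))
(2.2, np.float64(0.02000000000000024), np.float64(-115.0), np.float64(-95.0), array([ 1.04,  0.97, -0.  ,  1.71, -1.25,  1.98, -1.74]), array([ 0.28, -0.59,  0.21]))
(2.2, np.float64(0.02000000000000024), np.float64(-115.0), np.float64(-80.0), array([ 1.04,  0.97,  0.04,  1.85, -1.3 ,  1.98, -1.39]), array([ 0.24, -0.55,  0.18]))
(2.2, np.float64(0.02000000000000024), np.float64(-115.0), np.float64(-65.0), array([ 1.15,  1.01, -0.09,  1.95, -1.3 ,  1.89, -1.06]), array([ 0.21, -0.51,  0.15]))
(2.2, np.float64(0.02000000000000024), np.float6
[... 959 characters left out ...]
 -1.93]), array([ 0.35, -0.62,  0.18]))
(2.2, np.float64(0.02000000000000024), np.float64(-105.0), np.float64(-70.0), array([ 1.15,  1.07, -0.21,  1.63, -1.14,  1.98, -1.57]), array([ 0.31, -0.59,  0.16]))
(2.2, np.float64(0.02000000000000024), np.float64(-95.0), np.float64(-75.0), array([ 1.21,  1.18, -0.52,  1.33, -0.93,  1.98, -2.14]), array([ 0.41, -0.65,  0.18]))
(2.2, np.float64(0.02000000000000024), np.float64(-95.0), np.float64(-60.0), array([ 1.21,  1.15, -0.41,  1.46, -0.99,  1.98, -1.77]), array([ 0.36, -0.63,  0.16]))
(2.2, np.float64(0.02000000000000024), np.float64(-85.0), np.float64(-65.0), array([ 1.27,  1.34, -0.88,  1.16, -0.69,  1.98, -2.43]), array([ 0.47, -0.66,  0.18]))
```

carry_out(
  commands=[
    [0.6,-0.02,0.05,0.84,-0.01,0.28,-0.02],
    [0.6,-0.02,0.05,0.84,-0.01,0.28,-0.02],
    [0.6,-0.02,0.05,0.84,-0.01,0.28,-0.02],
    [0.6,-0.02,0.05,0.84,-0.01,0.28,-0.02],
    [0.6,-0.02,0.05,0.84,-0.01,0.28,-0.02],
    [0.6,-0.02,0.05,0.84,-0.01,0.28,-0.02],
    [0.6,0,0,0,0,0,0],
  ],
)

```text
clock: 5.25
position: [0.5125, 0.2072, 0.1079]
ee_rot: [-2.654, -1.206, -0.564]
force: [-1.7, 0.2, 0.1]
width: 0.597
gripper_force: 0.0
```

```bash
python3 rec.py; python3 - <<'E'
from go import *
g=tool_in_pot(np.radians(66),-1); T,q0,s=now(); G=H(*tool(POT,Ro.from_euler('z',YAW),g)); D=np.linalg.inv(T)@G
print("remaining in tool axes mm",(D[:3,3]*1000).round(1),Ro.from_matrix(D[:3,:3]).as_rotvec().round(3))
E
```

```text
5.25 {'joints': [0.178, 0.408, -0.658, 2.175, 0.248, 0.262, -1.337], 'position': [0.512, 0.207, 0.108], 'ee_rot': [-2.654, -1.206, -0.564], 'force': [-1.677, 0.151, 0.072], 'width': 0.597, 'gripper_force': 0.0}
remaining in tool axes mm [ 2.3 -1.5  0.2] [ 0.003  0.    -0.005]
```

Within 2.5 mm of the planned grasp pose, so I close the gripper.

carry_out(
  commands=[
    [0.6,0.08,-0.06,0,0,0,0],
    [0,0,0,0,0,0,0],
    [0,0,0,0,0,0,0],
    [0,0,0,0,0,0,0],
    [0,0,0,0,0,0,0],
    [0,0,0,0,0,0,0],
  ],
  squeeze=58,
)

```text
clock: 5.85
position: [0.5135, 0.2107, 0.1112]
ee_rot: [-2.653, -1.208, -0.57]
force: [-0.2, -0.2, -1.1]
width: 0.213
gripper_force: 0.0
```

```bash
python3 rec.py; python3 - <<'E'
from go import *
g=tool_in_pot(np.radians(66),-1); T,q,s=now()
L=T.copy(); L[2,3]+=.11; TL,qL=rows(T,L,sp=.7,q=q)
# gripped relation = actual tool vs believed pot
G=H(POT,Ro.from_euler('z',YAW)); X=np.linalg.inv(G)@T; np.save("X.npy",X)
eta,yaw=np.radians([-105,-70])
A,qa=TL,qL
M1=np.eye(4);M1=H(np.array([.45,.02,.20]),Ro.from_euler('z',np.radians(0)))@X
A,qa=rows(A,M1,sp=.75,q=qa)
for tau in(0,.7,1.4,2.0):
    pp=pour(eta,yaw,tau,lipz=.15)
    if tau==0: pp=(pp[0]+[0,0,.02],pp[1])
    B=H(*pp)@X; print("tau",tau,"pot",pp[0].round(3)); A,qa=rows(A,B,sp=.75,q=qa)
E
```

```text
5.85 {'joints': [0.172, 0.404, -0.659, 2.171, 0.247, 0.266, -1.341], 'position': [0.513, 0.211, 0.111], 'ee_rot': [-2.653, -1.208, -0.57], 'force': [-0.238, -0.208, -1.134], 'width': 0.213, 'gripper_force': 0.0}
n 7 row [0.26, 0.0, -0.57, -0.0, -0.0, 0.0] end [0.514 0.211 0.221] [-2.653 -1.208 -0.57 ] err 0.0008 ('q', [0.38, 0.26, -0.86, 2.03, 0.06, 0.55, -1.19], 'marg', np.float64(0.187), 'ikerr', np.float64(0.0), 0.0)
n 14 row [-0.57, 0.31, -0.33, -0.25, -0.0, 0.56] end [0.36  0.019 0.244] [ 3.07  -0.007  0.659] err 0.0017 ('q', [0.64, -0.3, -0.69, 2.37, -0.29, 0.59, -1.44], 'marg', np.float64(0.14), 'ikerr', np.float64(0.0), 0.0)
tau 0 pot [ 0.54  -0.197  0.07 ]
n 17 row [0.32, 0.07, 0.48, -0.3, -0.0, 0.66] end [ 0.507 -0.112  0.115] [ 2.322 -1.652  0.499] err 0.0017 ('q', [-0.91, 0.54, 1.02, 2.18, -0.11, 0.51, -2.72], 'marg', np.float64(0.02), 'ikerr', np.float64(0.0), 0.0)
tau 0.7 pot [ 0.553 -0.15   0.116]
n 10 row [0.04, -0.07, -0.33, 0.37, -0.58, 0.15] end [ 0.509 -0.108  0.198] [-2.17   1.66  -0.129] err 0.0015 ('q', [-0.2, 0.23, 0.68, 2.12, -0.76, 0.81, -1.9], 'marg', np.float64(0.059), 'ikerr', np.float64(0.0), 0.0)
tau 1.4 pot [ 0.551 -0.154  0.198]
n 10 row [0.06, -0.08, -0.42, 0.36, -0.57, 0.17] end [ 0.491 -0.172  0.28 ] [-1.595  1.354  0.207] err 0.0013 ('q', [0.43, 0.53, 0.59, 1.93, -1.13, 1.64, -1.46], 'marg', np.float64(0.193), 'ikerr', np.float64(0.0), 0.0)
tau 2.0 pot [ 0.539 -0.199  0.252]
n 9 row [0.06, -0.08, -0.39, 0.35, -0.55, 0.15] end [ 0.47  -0.256  0.302] [-1.097  1.044  0.419] err 0.001 ('q', [0.93, 0.86, 0.14, 1.74, -1.19, 1.98, -1.48], 'marg', np.float64(0.02), 'ikerr', np.float64(0.0), 0.0)
```

carry_out(
  commands=[
    [0,0,0,0,0,0,0],
    [0,0,0,0,0,0,0],
    [0,0,0,0,0,0,0],
    [0,0,0,0,0,0,0],
    [0,0.26,0,-0.57,0,0,0],
    [0,0.26,0,-0.57,0,0,0],
  ],
)

```text
clock: 6.45
position: [0.5119, 0.2103, 0.1412]
ee_rot: [-2.654, -1.208, -0.563]
force: [-0.3, 1.2, -4.5]
width: 0.146
gripper_force: 58.0
```

```bash
python3 rec.py; cat > s7.py <<'E'
from go import *
T,q,s=now(); X=np.load("X.npy"); 
L=T.copy(); L[2,3]+=.08; TL,qL=rows(T,L,sp=.7,q=q)
def ev(eta,yaw,m,taus,lz,show=False):
    A,qa=TL,qL
    A,qa=rows(A,H(np.array(m[:3]),Ro.from_euler('z',np.radians(m[3])))@X,sp=.8,q=qa)
    for tau in taus:
        pp=pour(np.radians(eta),np.radians(yaw),tau,lipz=lz); print("tau",tau,"pot",pp[0].round(3)); A,qa=rows(A,H(*pp)@X,sp=.8,q=qa)
for c in ((-105,-60,(.45,.0,.20,5)),(-115,-65,(.45,.0,.20,5)),(-95,-45,(.45,0,.2,10))):
    print("##",c); ev(*c,(.9,1.5,2.1),.15)
E
python3 s7.py
```

```text
6.45 {'joints': [0.244, 0.364, -0.738, 2.136, 0.198, 0.351, -1.302], 'position': [0.512, 0.21, 0.141], 'ee_rot': [-2.654, -1.208, -0.563], 'force': [-0.31, 1.203, -4.517], 'width': 0.146, 'gripper_force': 57.993}
n 5 row [0.26, 0.0, -0.58, -0.0, 0.0, 0.0] end [0.512 0.21  0.221] [-2.654 -1.208 -0.563] err 0.0006 ('q', [0.39, 0.26, -0.87, 2.03, 0.06, 0.55, -1.19], 'marg', np.float64(0.272), 'ikerr', np.float64(0.0), 0.0)
## (-105, -60, (0.45, 0.0, 0.2, 5))
n 14 row [-0.61, 0.35, -0.35, -0.23, 0.0, 0.5] end [ 0.359 -0.008  0.246] [-3.061 -0.132 -0.656] err 0.0011 ('q', [0.71, -0.29, -0.62, 2.37, -0.4, 0.62, -1.13], 'marg', np.float64(0.147), 'ikerr', np.float64(0.0), 0.0)
tau 0.9 pot [ 0.554 -0.145  0.14 ]
n 18 row [0.4, 0.13, 0.09, 0.23, -0.12, 0.75] end [ 0.492 -0.127  0.219] [-2.067  1.404 -0.134] err 0.0031 ('q', [0.96, 0.28, -0.44, 2.07, -0.74, 0.81, -1.71], 'marg', np.float64(0.183), 'ikerr', np.float64(0.0), 0.0)
tau 1.5 pot [ 0.55  -0.16   0.209]
n 8 row [0.06, -0.1, -0.39, 0.48, -0.54, 0.21] end [ 0.477 -0.182  0.275] [-1.543  1.169  0.102] err 0.0011 ('q', [1.25, 0.6, -0.46, 
[... 1670 characters left out ...]
 0.27, -0.12, 0.69] end [ 0.459 -0.136  0.214] [-2.208  1.107 -0.123] err 0.0022 ('q', [0.98, 0.32, -0.38, 2.05, -0.72, 0.94, -1.41], 'marg', np.float64(0.202), 'ikerr', np.float64(0.0), 0.0)
tau 1.5 pot [ 0.527 -0.156  0.209]
n 8 row [0.06, -0.11, -0.38, 0.53, -0.49, 0.24] end [ 0.453 -0.19   0.271] [-1.652  0.961  0.142] err 0.0005 ('q', [1.2, 0.66, -0.38, 1.81, -0.85, 1.46, -1.36], 'marg', np.float64(0.471), 'ikerr', np.float64(0.0), 0.0)
tau 2.1 pot [ 0.522 -0.207  0.257]
n 8 row [0.07, -0.11, -0.39, 0.52, -0.48, 0.23] end [ 0.446 -0.27   0.285] [-1.102  0.781  0.347] err 0.0009 ('q', [1.28, 1.04, -0.41, 1.63, -0.98, 1.82, -1.46], 'marg', np.float64(0.183), 'ikerr', np.float64(0.0), 0.0)
```

carry_out(
  commands=[
    [0,0.26,0,-0.58,0,0,0],
    [0,0.26,0,-0.58,0,0,0],
    [0,0.26,0,-0.58,0,0,0],
    [0,0.26,0,-0.58,0,0,0],
    [0,0.26,0,-0.58,0,0,0],
  ],
)

```text
clock: 6.95
position: [0.5121, 0.2103, 0.2211]
ee_rot: [-2.654, -1.208, -0.565]
force: [-0.7, -0.1, -4.5]
width: 0.151
gripper_force: 58.0
```

carry_out(
  commands=[
    [0,-0.61,0.35,-0.35,-0.23,0,0.5],
    [0,-0.61,0.35,-0.35,-0.23,0,0.5],
    [0,-0.61,0.35,-0.35,-0.23,0,0.5],
    [0,-0.61,0.35,-0.35,-0.23,0,0.5],
    [0,-0.61,0.35,-0.35,-0.23,0,0.5],
    [0,-0.61,0.35,-0.35,-0.23,0,0.5],
    [0,-0.61,0.35,-0.35,-0.23,0,0.5],
  ],
)

```text
clock: 7.65
position: [0.4563, 0.0857, 0.233]
ee_rot: [-2.904, -0.692, -0.621]
force: [0.4, -0.4, -4.6]
width: 0.148
gripper_force: 58.0
```

carry_out(
  commands=[
    [0,-0.61,0.35,-0.35,-0.23,0,0.5],
    [0,-0.61,0.35,-0.35,-0.23,0,0.5],
    [0,-0.61,0.35,-0.35,-0.23,0,0.5],
    [0,-0.61,0.35,-0.35,-0.23,0,0.5],
    [0,-0.61,0.35,-0.35,-0.23,0,0.5],
    [0,-0.61,0.35,-0.35,-0.23,0,0.5],
    [0,-0.61,0.35,-0.35,-0.23,0,0.5],
    [0,0,0,0,0,0,0],
  ],
)

```text
clock: 8.45
position: [0.3569, -0.0084, 0.2448]
ee_rot: [-3.061, -0.127, -0.657]
force: [-0.7, -0.2, -4.8]
width: 0.145
gripper_force: 58.0
```

```bash
python3 rec.py; python3 - <<'E'
from cell import arm
import cv2,numpy as np
d=arm.get_image("scene");np.savez("sc2.npz",**d);cv2.imwrite("pics/sc2.png",cv2.resize(d["pixels"][100:330,90:470,::-1],None,fx=2,fy=2))
from go import *
X=np.load("X.npy");A,qa,s=now()
print("pot est",(A@np.linalg.inv(X))[:3,3].round(3))
for tau in(.9,1.5,2.1):
    pp=pour(np.radians(-105),np.radians(-60),tau,lipz=.15); A,qa=rows(A,H(*pp)@X,n={.9:16}.get(tau),sp=.8,q=qa)
E
```

```text
8.45 {'joints': [0.766, -0.302, -0.652, 2.377, -0.43, 0.625, -1.087], 'position': [0.357, -0.008, 0.245], 'ee_rot': [-3.061, -0.127, -0.657], 'force': [-0.665, -0.248, -4.758], 'width': 0.145, 'gripper_force': 57.995}
pot est [ 0.449 -0.     0.2  ]
n 16 row [0.45, 0.14, 0.1, 0.26, -0.14, 0.84] end [ 0.493 -0.124  0.22 ] [-2.07   1.397 -0.127] err 0.0019 ('q', [1.0, 0.29, -0.5, 2.06, -0.71, 0.8, -1.73], 'marg', np.float64(0.181), 'ikerr', np.float64(0.0), 0.0)
n 8 row [0.07, -0.1, -0.4, 0.49, -0.53, 0.21] end [ 0.478 -0.182  0.276] [-1.541  1.166  0.098] err 0.0012 ('q', [1.3, 0.62, -0.52, 1.9, -0.92, 1.27, -1.5], 'marg', np.float64(0.403), 'ikerr', np.float64(0.0), 0.0)
n 8 row [0.06, -0.1, -0.41, 0.48, -0.53, 0.21] end [ 0.455 -0.262  0.29 ] [-1.02   0.908  0.282] err 0.0006 ('q', [1.41, 1.02, -0.55, 1.75, -1.01, 1.62, -1.51], 'marg', np.float64(0.313), 'ikerr', np.float64(0.0), 0.0)
```

View pics/sc2.png

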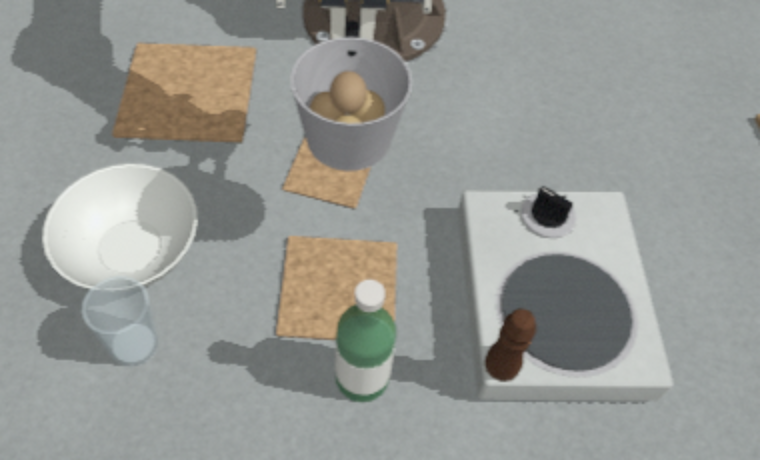

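The crop shows the pot upright in the grip at (350,100) with the potatoes inside, the hob plate empty, and the bystanders standing where they were. I go on to the pour.

carry_out(
  commands=[
    [0,0.45,0.14,0.1,0.26,-0.14,0.84],
    [0,0.45,0.14,0.1,0.26,-0.14,0.84],
    [0,0.45,0.14,0.1,0.26,-0.14,0.84],
    [0,0.45,0.14,0.1,0.26,-0.14,0.84],
    [0,0.45,0.14,0.1,0.26,-0.14,0.84],
    [0,0.45,0.14,0.1,0.26,-0.14,0.84],
    [0,0.45,0.14,0.1,0.26,-0.14,0.84],
    [0,0.45,0.14,0.1,0.26,-0.14,0.84],
  ],
)

```text
clock: 9.3
position: [0.4454, -0.0501, 0.2522]
ee_rot: [-2.666, 0.741, -0.391]
force: [0.2, 0.4, -3.7]
width: 0.15
gripper_force: 58.0
```

carry_out(
  commands=[
    [0,0.45,0.14,0.1,0.26,-0.14,0.84],
    [0,0.45,0.14,0.1,0.26,-0.14,0.84],
    [0,0.45,0.14,0.1,0.26,-0.14,0.84],
    [0,0.45,0.14,0.1,0.26,-0.14,0.84],
    [0,0.45,0.14,0.1,0.26,-0.14,0.84],
    [0,0.45,0.14,0.1,0.26,-0.14,0.84],
    [0,0.45,0.14,0.1,0.26,-0.14,0.84],
    [0,0.45,0.14,0.1,0.26,-0.14,0.84],
  ],
)

```text
clock: 10.1
position: [0.4959, -0.1245, 0.22]
ee_rot: [-2.065, 1.397, -0.127]
force: [-0.8, 0.4, -4.2]
width: 0.147
gripper_force: 58.0
```

```bash
python3 rec.py; python3 - <<'E'
from cell import arm
import cv2,numpy as np
d=arm.get_image("scene");cv2.imwrite("pics/sc3.png",cv2.resize(d["pixels"][100:330,60:360,::-1],None,fx=2,fy=2))
from go import *
X=np.load("X.npy");A,qa,s=now()
for tau in(1.5,2.1):
    pp=pour(np.radians(-105),np.radians(-60),tau,lipz=.14); A,qa=rows(A,H(*pp)@X,sp=.8,q=qa)
E
```

```text
10.1 {'joints': [1.016, 0.302, -0.526, 2.055, -0.707, 0.798, -1.742], 'position': [0.496, -0.124, 0.22], 'ee_rot': [-2.065, 1.397, -0.127], 'force': [-0.795, 0.401, -4.176], 'width': 0.147, 'gripper_force': 58.002}
n 8 row [0.07, -0.06, -0.37, 0.48, -0.53, 0.2] end [ 0.477 -0.182  0.266] [-1.541  1.169  0.099] err 0.0005 ('q', [1.32, 0.64, -0.55, 1.91, -0.9, 1.25, -1.5], 'marg', np.float64(0.417), 'ikerr', np.float64(0.0), 0.0)
n 8 row [0.06, -0.11, -0.4, 0.48, -0.53, 0.21] end [ 0.456 -0.261  0.281] [-1.02   0.911  0.282] err 0.0014 ('q', [1.42, 1.04, -0.57, 1.75, -0.99, 1.6, -1.52], 'marg', np.float64(0.33), 'ikerr', np.float64(0.0), 0.0)
```

View pics/sc3.png

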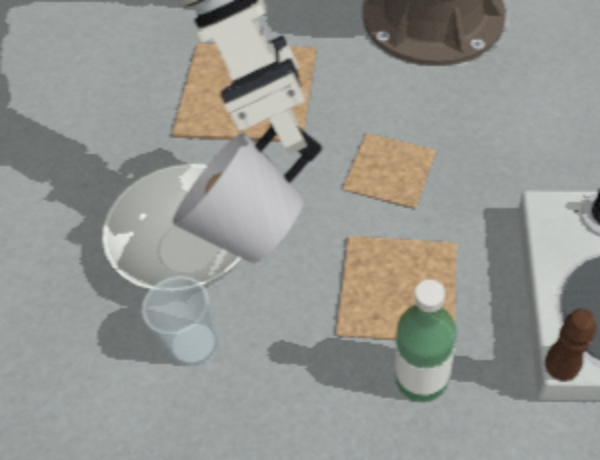

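The crop shows the tilted pot at (240,200) with its lip over the bowl and the tumbler at (180,320) clear. I keep tipping.

carry_out(
  commands=[
    [0,0.07,-0.06,-0.37,0.48,-0.53,0.2],
    [0,0.07,-0.06,-0.37,0.48,-0.53,0.2],
    [0,0.04,-0.03,-0.19,0.24,-0.27,0.1],
    [0,0.04,-0.03,-0.19,0.24,-0.27,0.1],
    [0,0.04,-0.03,-0.19,0.24,-0.27,0.1],
    [0,0.04,-0.03,-0.19,0.24,-0.27,0.1],
    [0,0.04,-0.03,-0.19,0.24,-0.27,0.1],
    [0,0.04,-0.03,-0.19,0.24,-0.27,0.1],
  ],
)

```text
clock: 10.95
position: [0.4844, -0.157, 0.2547]
ee_rot: [-1.743, 1.249, 0.023]
force: [0.3, -0.7, -4.0]
width: 0.148
gripper_force: 58.0
```

carry_out(
  commands=[
    [0,0.04,-0.03,-0.19,0.24,-0.27,0.1],
    [0,0.04,-0.03,-0.19,0.24,-0.27,0.1],
    [0,0.04,-0.03,-0.19,0.24,-0.27,0.1],
    [0,0.04,-0.03,-0.19,0.24,-0.27,0.1],
    [0,0.04,-0.03,-0.19,0.24,-0.27,0.1],
    [0,0.04,-0.03,-0.19,0.24,-0.27,0.1],
    [0,0.03,-0.05,-0.2,0.24,-0.27,0.1],
    [0,0.03,-0.05,-0.2,0.24,-0.27,0.1],
  ],
)

```text
clock: 11.75
position: [0.4741, -0.1915, 0.272]
ee_rot: [-1.483, 1.123, 0.131]
force: [-0.1, -0.1, -4.1]
width: 0.151
gripper_force: 58.0
```

carry_out(
  commands=[
    [0,0.06,-0.11,-0.4,0.48,-0.53,0.21],
    [0,0.06,-0.11,-0.4,0.48,-0.53,0.21],
    [0,0.06,-0.11,-0.4,0.48,-0.53,0.21],
    [0,0.06,-0.11,-0.4,0.48,-0.53,0.21],
    [0,0.06,-0.11,-0.4,0.48,-0.53,0.21],
    [0,0.06,-0.11,-0.4,0.48,-0.53,0.21],
    [0,0.06,-0.11,-0.4,0.48,-0.53,0.21],
    [0,0,0,0,0,0,0],
  ],
)

```text
clock: 12.55
position: [0.4565, -0.2623, 0.2804]
ee_rot: [-1.023, 0.901, 0.293]
force: [0.8, 0.5, -3.5]
width: 0.149
gripper_force: 58.0
```

```bash
python3 rec.py; python3 - <<'E'
from cell import arm
import cv2,numpy as np
a=arm.get_image("scene");b=arm.get_image("top")
A=cv2.resize(a["pixels"][100:330,60:360,::-1],(600,460));B=cv2.resize(b["pixels"][110:260,280:430,::-1],(460,460))
cv2.imwrite("pics/p4.png",cv2.resize(np.hstack([A,B]),(795,345)))
from go import *
X=np.load("X.npy");A,q,s=now();P=A@np.linalg.inv(X);print("pot",P[:3,3].round(3),"tau",np.arccos(P[2,2]).round(2))
E
```

```text
12.55 {'joints': [1.412, 1.043, -0.562, 1.733, -0.988, 1.617, -1.519], 'position': [0.456, -0.262, 0.28], 'ee_rot': [-1.023, 0.901, 0.293], 'force': [0.845, 0.539, -3.515], 'width': 0.149, 'gripper_force': 58.002}
pot [ 0.537 -0.208  0.25 ] tau 2.1
```

View pics/p4.png

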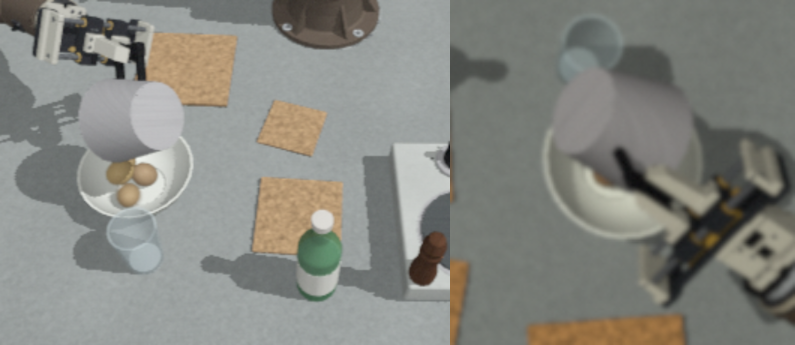

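The scene crop shows three potatoes in the bowl at (120,172), (145,174) and (128,195), but the pot may hide the fourth. I tip a little further and weigh the pot.

carry_out(
  commands=[
    [0,0.06,-0.11,-0.4,0.48,-0.53,0.21],
    [0,0.06,-0.11,-0.4,0.48,-0.53,0.21],
    [0,0.06,-0.11,-0.4,0.48,-0.53,0.21],
    [0,0,0,0,0,0,0],
    [0,0,0,0,0,0,0],
    [0,0,0,0,0,0,0],
  ],
)

```text
clock: 13.25
position: [0.4498, -0.2897, 0.2772]
ee_rot: [-0.837, 0.798, 0.35]
force: [0.4, -1.2, -3.1]
width: 0.148
gripper_force: 58.0
```

```bash
cat > pots.py <<'E'
from cell import arm
import cv2,numpy as np
from h import cloud
for n in("scene","top"):
    d=arm.get_image(n);P=cloud(d);h=cv2.cvtColor(d["pixels"],cv2.COLOR_RGB2HSV)
    m=((np.hypot(P[...,0]-.515,P[...,1]+.2895)<.1)&(h[...,0]<30)&(h[...,1]>80)&(P[...,2]<.12)).astype(np.uint8)
    print(n,int(m.sum()),"centre",P[m>0].mean(0).round(3), "zmax",P[m>0][:,2].max().round(3))
    cv2.imwrite(f"pics/b_{n}.png",cv2.resize(d["pixels"][110:260,60:210,::-1] if n=="scene" else d["pixels"][120:240,300:420,::-1],(390,390)))
cv2.imwrite("pics/b.png",np.hstack([cv2.imread("pics/b_scene.png"),cv2.imread("pics/b_top.png")]))
E
python3 - <<'E'
from go import *
f=[now()[2]["force"]]; import pots; f.append(now()[2]["force"]); print(np.round(f,2)); A=now()[0]; P=A@np.linalg.inv(np.load("X.npy"));print(np.arccos(P[2,2]))
E
```

```text
scene 640 centre [ 0.531 -0.281  0.045] zmax 0.059
top 128 centre [ 0.494 -0.261  0.047] zmax 0.06
[[ 0.41 -1.17 -3.06]
 [-0.05  0.04 -4.1 ]]
2.319381308178618
```

```bash
python3 - <<'E'
from go import *
X=np.load("X.npy");A,qa,s=now()
pp=pour(np.radians(-105),np.radians(-60),.9,lipz=.17); A,qa=rows(A,H(*pp)@X,n=16,q=qa)
# over trivet upright, yaw options
for yaw in (0,20):
  B,qb=rows(A,H(np.array([TRI[0]-.02,TRI[1],.10]),Ro.from_euler('z',np.radians(yaw)))@X,sp=.85,q=qa)
  rows(B,H(np.array([TRI[0],TRI[1],.011]),Ro.from_euler('z',np.radians(yaw)))@X,q=qb)
E
```

```text
n 16 row [-0.09, 0.1, 0.46, -0.57, 0.64, -0.25] end [ 0.494 -0.124  0.237] [-2.079  1.396 -0.143] err 0.002 ('q', [1.03, 0.27, -0.54, 2.04, -0.69, 0.82, -1.77], 'marg', np.float64(0.306), 'ikerr', np.float64(0.0), 0.0)
n 16 row [-0.37, -0.07, 0.24, -0.26, 0.15, -0.78] end [0.433 0.001 0.145] [-3.068  0.014 -0.653] err 0.0021 ('q', [0.33, 0.09, -0.54, 2.43, 0.5, 0.25, -2.24], 'marg', np.float64(0.131), 'ikerr', np.float64(0.0), 0.0)
n 5 row [-0.16, 0.01, 0.71, -0.01, 0.0, -0.01] end [ 0.451 -0.001  0.055] [ 3.072 -0.008  0.654] err 0.0009 ('q', [0.04, 0.3, -0.23, 2.44, 1.01, 0.14, -2.72], 'marg', np.float64(0.02), 'ikerr', np.float64(0.0068), 0.084)
n 19 row [-0.26, -0.04, 0.2, -0.18, 0.05, -0.83] end [ 0.437 -0.031  0.143] [-2.96  -0.519 -0.645] err 0.0021 ('q', [0.84, 0.17, -0.8, 2.38, -0.19, 0.25, -0.98], 'marg', np.float64(0.132), 'ikerr', np.float64(0.0), 0.0)
n 4 row [-0.19, 0.07, 0.87, 0.0, -0.02, 0.01] end [ 0.457 -0.032  0.056] [-2.964 -0.513 -0.633] err 0.0004 ('q', [0.84, 0.49, -0.94, 2.42, 1.57, 0.24, -2.71], 'marg', np.float64(0.02), 'ikerr', np.float64(0.0001), 0.001)
```

carry_out(
  commands=[
    [0,-0.09,0.1,0.46,-0.57,0.64,-0.25],
    [0,-0.09,0.1,0.46,-0.57,0.64,-0.25],
    [0,-0.09,0.1,0.46,-0.57,0.64,-0.25],
    [0,-0.09,0.1,0.46,-0.57,0.64,-0.25],
    [0,-0.09,0.1,0.46,-0.57,0.64,-0.25],
    [0,-0.09,0.1,0.46,-0.57,0.64,-0.25],
    [0,-0.09,0.1,0.46,-0.57,0.64,-0.25],
    [0,-0.09,0.1,0.46,-0.57,0.64,-0.25],
  ],
)

```text
clock: 14.15
position: [0.4731, -0.1993, 0.2885]
ee_rot: [-1.46, 1.117, 0.136]
force: [0.1, 0.3, -3.8]
width: 0.15
gripper_force: 58.0
```

carry_out(
  commands=[
    [0,-0.09,0.1,0.46,-0.57,0.64,-0.25],
    [0,-0.09,0.1,0.46,-0.57,0.64,-0.25],
    [0,-0.09,0.1,0.46,-0.57,0.64,-0.25],
    [0,-0.09,0.1,0.46,-0.57,0.64,-0.25],
    [0,-0.09,0.1,0.46,-0.57,0.64,-0.25],
    [0,-0.09,0.1,0.46,-0.57,0.64,-0.25],
    [0,-0.09,0.1,0.46,-0.57,0.64,-0.25],
    [0,-0.09,0.1,0.46,-0.57,0.64,-0.25],
  ],
)

```text
clock: 14.95
position: [0.4932, -0.1232, 0.2365]
ee_rot: [-2.081, 1.395, -0.143]
force: [-0.6, -0.1, -3.6]
width: 0.147
gripper_force: 58.0
```

```bash
python3 rec.py; python3 pots.py; cat > s8.py <<'E'
from go import *
import io,contextlib
X=np.load("X.npy");A0,q0,s=now()
for yaw in range(-80,100,20):
    buf=io.StringIO()
    with contextlib.redirect_stdout(buf):
        Ry=Ro.from_euler('z',np.radians(yaw))
        A,q=rows(A0,H(np.array([TRI[0],TRI[1]-.02,.15]),Ry)@X,sp=.85,q=q0); m1=buf.getvalue()
        B,qb=rows(A,H(np.array([TRI[0],TRI[1],.011]),Ry)@X,q=q)
    print(yaw,q.round(2),qb.round(2),buf.getvalue().split("'marg'")[1:][0][:20],buf.getvalue().split("'marg'")[-1])
E
python3 s8.py
```

```text
14.95 {'joints': [1.02, 0.265, -0.53, 2.046, -0.693, 0.823, -1.765], 'position': [0.493, -0.123, 0.236], 'ee_rot': [-2.081, 1.395, -0.143], 'force': [-0.565, -0.085, -3.628], 'width': 0.147, 'gripper_force': 57.998}
scene 585 centre [ 0.536 -0.283  0.045] zmax 0.059
top 155 centre [ 0.535 -0.302  0.043] zmax 0.052
-80 [-1.24  0.7   1.3   1.88 -0.38  1.05 -2.72] [-1.27  0.97  1.24  2.   -0.66  0.85 -2.72] , np.float64(0.02),  , np.float64(0.02), 'ikerr', np.float64(0.0), 0.0)

-60 [-1.43  0.51  1.3   2.08 -0.15  0.79 -2.72] [-1.27  0.71  1.01  2.2  -0.36  0.48 -2.7 ] , np.float64(0.02),  , np.float64(0.02), 'ikerr', np.float64(0.0), 0.0)

-40 [-1.56  0.24  1.3   2.25  0.21  0.62 -2.72] [-1.17  0.53  0.85  2.38 -0.03  0.21 -2.67] , np.float64(0.02),  , np.float64(0.026), 'ikerr', np.float64(0.0), 0.0)

-20 [-0.12  0.03 -0.24  2.31  0.55  0.55 -2.72] [-0.88  0.37  0.59  2.45  0.45  0.14 -2.72] , np.float64(0.02),  , np.float64(0.02), 'ikerr', np.float64(0.0053), 0.066)

0 [ 0.63  0.02 -0.73  2.32  0.15  0.38 -1.8 ] [ 0.03  0.3  -0.22  2.44  1.    0.14 -2.72] , np.float64(0.247), , np.float64(0.02), 'ikerr', np.float64(0.0069), 0.086)

20 [ 0.92  0.1  -0.79  2.26 -0.29  0.45 -0.85] [ 0.86  0.5  -0.96  2.42  1.59  0.24 -2.71] , np.float64(0.31),  , np.float64(0.02), 'ikerr', np.float64(0.0001), 0.001)

40 [ 1.09  0.25 -0.88  2.13 -0.26  0.61 -0.42] [ 0.83  0.49 -0.7   2.3  -0.13  0.2  -0.52] , np.float64(0.389), , np.float64(0.076), 'ikerr', np.float64(0.0), 0.0)

60 [ 1.1   0.41 -0.92  1.95 -0.1   0.8  -0.21] [ 0.93  0.61 -0.78  2.1   0.02  0.46 -0.27] , np.float64(0.347), , np.float64(0.342), 'ikerr', np.float64(0.0), 0.0)

80 [ 1.03  0.58 -0.95  1.74  0.06  1.03 -0.04] [ 0.93  0.74 -0.85  1.9   0.16  0.73 -0.08] , np.float64(0.317), , np.float64(0.328), 'ikerr', np.float64(0.0), 0.0)
```

View pics/b.png

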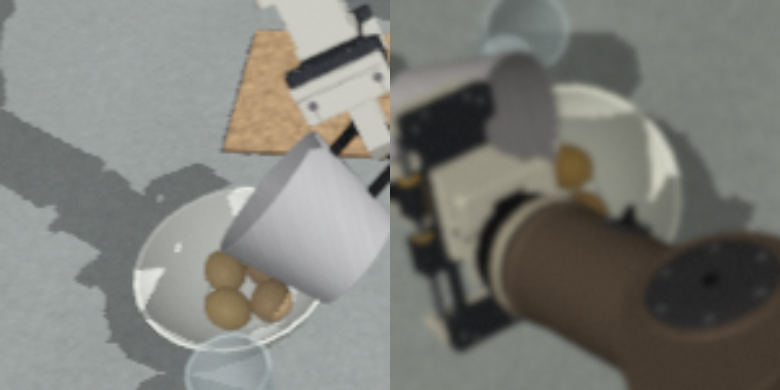

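Four potatoes are visible in the bowl at scene-crop positions (225,270), (258,268), (225,308) and (270,298). Next I take the pot to the trivet.

```bash
python3 - <<'E'
from go import *
X=np.load("X.npy");A,q,s=now(); R=Ro.from_euler('z',np.radians(60))
A,q=rows(A,H(np.array([.515,-.02,.12]),R)@X,n=24,q=q)
A,q=rows(A,H(np.array([TRI[0],TRI[1],.035]),R)@X,n=5,q=q)
E
```

```text
n 24 row [-0.09, 0.03, 0.11, -0.06, -0.11, -0.91] end [ 0.47  -0.097  0.164] [-2.493 -1.447 -0.544] err 0.0025 ('q', [1.13, 0.43, -0.93, 2.04, -0.1, 0.72, -0.17], 'marg', np.float64(0.343), 'ikerr', np.float64(0.0), 0.0)
n 5 row [-0.07, 0.11, 0.71, -0.0, -0.01, 0.02] end [ 0.497 -0.079  0.08 ] [-2.502 -1.435 -0.536] err 0.0006 ('q', [0.95, 0.57, -0.8, 2.09, -0.01, 0.52, -0.26], 'marg', np.float64(0.366), 'ikerr', np.float64(0.0), 0.0)
```

carry_out(
  commands=[
    [0,-0.09,0.03,0.11,-0.06,-0.11,-0.91],
    [0,-0.09,0.03,0.11,-0.06,-0.11,-0.91],
    [0,-0.09,0.03,0.11,-0.06,-0.11,-0.91],
    [0,-0.09,0.03,0.11,-0.06,-0.11,-0.91],
    [0,-0.09,0.03,0.11,-0.06,-0.11,-0.91],
    [0,-0.09,0.03,0.11,-0.06,-0.11,-0.91],
    [0,-0.09,0.03,0.11,-0.06,-0.11,-0.91],
    [0,-0.09,0.03,0.11,-0.06,-0.11,-0.91],
  ],
)

```text
clock: 15.85
position: [0.4855, -0.1048, 0.2164]
ee_rot: [-2.503, 0.537, -0.307]
force: [-0.2, 0.8, -2.2]
width: 0.15
gripper_force: 58.0
```

carry_out(
  commands=[
    [0,-0.09,0.03,0.11,-0.06,-0.11,-0.91],
    [0,-0.09,0.03,0.11,-0.06,-0.11,-0.91],
    [0,-0.09,0.03,0.11,-0.06,-0.11,-0.91],
    [0,-0.09,0.03,0.11,-0.06,-0.11,-0.91],
    [0,-0.09,0.03,0.11,-0.06,-0.11,-0.91],
    [0,-0.09,0.03,0.11,-0.06,-0.11,-0.91],
    [0,-0.09,0.03,0.11,-0.06,-0.11,-0.91],
    [0,-0.09,0.03,0.11,-0.06,-0.11,-0.91],
  ],
)

```text
clock: 16.65
position: [0.4746, -0.0972, 0.1908]
ee_rot: [-2.657, -0.43, -0.447]
force: [-0.0, -0.1, -2.3]
width: 0.152
gripper_force: 58.0
```

carry_out(
  commands=[
    [0,-0.09,0.03,0.11,-0.06,-0.11,-0.91],
    [0,-0.09,0.03,0.11,-0.06,-0.11,-0.91],
    [0,-0.09,0.03,0.11,-0.06,-0.11,-0.91],
    [0,-0.09,0.03,0.11,-0.06,-0.11,-0.91],
    [0,-0.09,0.03,0.11,-0.06,-0.11,-0.91],
    [0,-0.09,0.03,0.11,-0.06,-0.11,-0.91],
    [0,-0.09,0.03,0.11,-0.06,-0.11,-0.91],
    [0,-0.09,0.03,0.11,-0.06,-0.11,-0.91],
  ],
)

```text
clock: 17.45
position: [0.4698, -0.1018, 0.1627]
ee_rot: [-2.494, -1.439, -0.545]
force: [0.3, 0.3, -2.6]
width: 0.149
gripper_force: 58.0
```

```bash
python3 rec.py; cat > look.py <<'E'
from go import *
from h import cloud,fitc
from cell import arm
import cv2,sys
X=np.load("X.npy");A,q,s=now();E=A@np.linalg.inv(X); e=E[:3,3]; zr=e[2]+.1
print("pot est",e.round(4),"tilt z",E[:3,2].round(3))
ims=[]
for n in("scene","top"):
    d=arm.get_image(n);P=cloud(d);x,y,z=np.moveaxis(P,-1,0);sat=cv2.cvtColor(d["pixels"],cv2.COLOR_RGB2HSV)[...,1];r=np.hypot(x-e[0],y-e[1])
    m=(abs(z-zr)<.007)&(r<.085)&(r>.05)&(sat<90); p=P[m]; c=fitc(p[:,:2]); pl=np.linalg.lstsq(np.c_[p[:,:2]-e[:2],np.ones(len(p))],p[:,2],rcond=None)[0]
    print(n,"rim",c,"expected",(e+E[:3,2]*.1)[:2].round(4),"slope",pl.round(3))
    ims.append(cv2.resize(d["pixels"][90:250,80:300,::-1] if n=="scene" else d["pixels"][80:240,180:400,::-1],(397,289)))
cv2.imwrite("pics/"+sys.argv[1],np.hstack(ims))
E
python3 look.py c1.png
```

```text
17.45 {'joints': [1.136, 0.437, -0.916, 2.035, -0.111, 0.724, -0.158], 'position': [0.47, -0.102, 0.163], 'ee_rot': [-2.494, -1.439, -0.545], 'force': [0.338, 0.327, -2.568], 'width': 0.149, 'gripper_force': 57.994}
pot est [ 0.5152 -0.0224  0.1182] tilt z [-0.003 -0.006  1.   ]
scene rim (array([ 0.5161, -0.022 ]), np.float64(0.0636), 364) expected [ 0.5149 -0.0231] slope [0.011 0.003 0.217]
top rim (array([ 0.5128, -0.0229]), np.float64(0.0637), 206) expected [ 0.5149 -0.0231] slope [0.003 0.005 0.216]
```

View pics/c1.png

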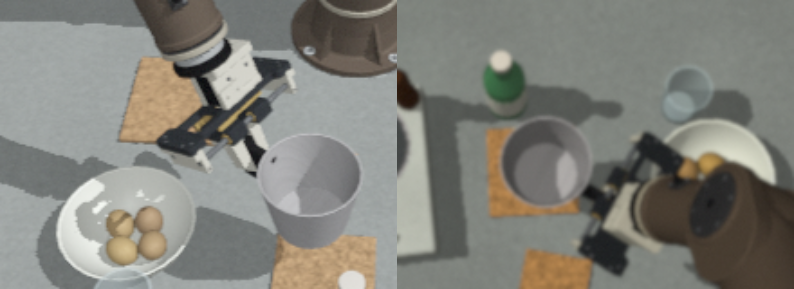

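The pictures show four potatoes in the bowl at (120,220), (149,219), (122,250) and (152,245). The pot at (310,190) is empty and upright, and the rim measurement agrees with the estimate to about 2 mm.

```bash
python3 - <<'E'
from go import *
X=np.load("X.npy");A,q,s=now(); R=Ro.from_euler('z',np.radians(60))
A,q=rows(A,H(np.array([TRI[0],TRI[1],.018]),R)@X,n=7,q=q)
A,q=rows(A,H(np.array([TRI[0],TRI[1],.009]),R)@X,n=4,q=q)
E
```

```text
n 7 row [-0.06, 0.07, 0.59, -0.0, -0.01, 0.0] end [ 0.497 -0.079  0.064] [-2.499 -1.438 -0.536] err 0.0011 ('q', [0.93, 0.59, -0.78, 2.1, -0.01, 0.48, -0.25], 'marg', np.float64(0.361), 'ikerr', np.float64(0.0), 0.0)
n 4 row [-0.04, 0.0, 0.09, -0.01, -0.0, 0.0] end [ 0.497 -0.079  0.054] [-2.502 -1.439 -0.54 ] err 0.0005 ('q', [0.92, 0.61, -0.77, 2.11, 0.0, 0.45, -0.26], 'marg', np.float64(0.333), 'ikerr', np.float64(0.0), 0.0)
```

carry_out(
  commands=[
    [0,-0.06,0.07,0.59,0,0,0],
    [0,-0.06,0.07,0.59,0,0,0],
    [0,-0.06,0.07,0.59,0,0,0],
    [0,-0.06,0.07,0.59,0,0,0],
    [0,-0.06,0.07,0.59,0,0,0],
    [0,-0.06,0.07,0.59,0,0,0],
    [0,-0.06,0.07,0.59,0,0,0],
    [0,0,0,0,0,0,0],
  ],
)

```text
clock: 18.35
position: [0.4975, -0.0787, 0.0634]
ee_rot: [-2.497, -1.43, -0.543]
force: [-0.2, -0.8, -3.1]
width: 0.148
gripper_force: 58.0
```

carry_out(
  commands=[
    [0,-0.04,0,0.09,0,0,0],
    [0,-0.04,0,0.09,0,0,0],
    [0,-0.04,0,0.09,0,0,0],
    [0,0,0,0,0,0,0],
  ],
)

```text
clock: 18.75
position: [0.4985, -0.0791, 0.0573]
ee_rot: [-2.498, -1.434, -0.546]
force: [0.4, 0.9, -2.2]
width: 0.148
gripper_force: 58.0
```

```bash
python3 rec.py; python3 look.py c2.png
```

```text
18.75 {'joints': [0.93, 0.61, -0.778, 2.101, 0.0, 0.462, -0.252], 'position': [0.498, -0.079, 0.057], 'ee_rot': [-2.498, -1.434, -0.546], 'force': [0.434, 0.875, -2.24], 'width': 0.148, 'gripper_force': 57.994}
pot est [5.442e-01 1.000e-04 1.280e-02] tilt z [-0.004 -0.006  1.   ]
scene rim (array([0.5448, 0.0006]), np.float64(0.0636), 277) expected [ 5.438e-01 -5.000e-04] slope [ 0.012 -0.     0.112]
top rim (array([ 0.5422, -0.0009]), np.float64(0.0637), 176) expected [ 5.438e-01 -5.000e-04] slope [-0.005  0.003  0.111]
```

carry_out(
  commands=[
    [0,-0.02,0,0.04,0,0,0],
    [0,-0.02,0,0.04,0,0,0],
    [0,-0.02,0,0.04,0,0,0],
    [0,0,0,0,0,0,0],
  ],
)

```text
clock: 19.25
position: [0.4984, -0.0789, 0.0537]
ee_rot: [-2.497, -1.435, -0.546]
force: [-0.0, -0.5, -2.5]
width: 0.147
gripper_force: 58.0
```

carry_out(
  commands=[
    [0,-0.02,0,0.04,0,0,0],
    [0,-0.02,0,0.04,0,0,0],
    [0,0,0,0,0,0,0],
  ],
)

```text
clock: 19.55
position: [0.4988, -0.0792, 0.0525]
ee_rot: [-2.497, -1.435, -0.546]
force: [-7.5, -4.5, 16.8]
width: 0.151
gripper_force: 58.0
```

carry_out(
  commands=[
    [0,0.01,0,-0.02,0,0,0],
    [0,0,0,0,0,0,0],
    [0.6,0,0,0,0,0,0],
    [0.6,0,0,0,0,0,0],
    [0.6,0,0,0,0,0,0],
    [0.6,0,0,0,0,0,0],
    [0.6,0,0,0,0,0,0],
    [0.6,0,0,0,0,0,0],
  ],
)

```text
clock: 20.35
position: [0.4985, -0.079, 0.0522]
ee_rot: [-2.497, -1.435, -0.546]
force: [-0.3, -0.9, 0.3]
width: 0.59
gripper_force: 0.0
```

```bash
python3 rec.py; cat > s9.py <<'E'
from go import *
DIAL=np.array([.4322,.2660,.097]); HY=np.radians(6.4)
T,q,s=now()
B=T.copy(); B[:3,3]-=T[:3,2]*.14; B,q=rows(T,B,n=7,q=q)
np.save("B.npy",B); best=None
phi=np.radians(238) # pointer direction now; bar x axis = phi+pi; tool y = bar y
for sg in(1,-1):
    z=np.array([0,0,-1.]); ay=phi+np.pi/2*sg; y=np.array([np.cos(ay),np.sin(ay),0]); R=np.c_[np.cross(y,z),y,z]
    G=np.eye(4);G[:3,:3]=R;G[:3,3]=DIAL+.019*z*1.0
    P=G.copy();P[2,3]=.24
    A,qa=rows(B,P,sp=.9,q=q); A,qb=rows(A,G,q=qa)
    W=G@H(np.zeros(3),Ro.from_euler('z',.9)); print("turn"); rows(A,W,n=18,q=qb)
E
python3 s9.py
```

```text
20.35 {'joints': [0.925, 0.619, -0.772, 2.105, 0.005, 0.45, -0.252], 'position': [0.499, -0.079, 0.052], 'ee_rot': [-2.497, -1.435, -0.546], 'force': [-0.33, -0.884, 0.259], 'width': 0.59, 'gripper_force': 0.0}
n 7 row [-0.0, 0.0, -0.8, 0.0, 0.0, 0.0] end [ 0.469 -0.129  0.179] [-2.497 -1.435 -0.546] err 0.0 ('q', [1.19, 0.43, -0.92, 1.99, -0.11, 0.79, -0.12], 'marg', np.float64(0.353), 'ikerr', np.float64(0.0), 0.0)
n 18 row [0.73, -0.52, 0.03, -0.0, -0.24, 0.02] end [0.435 0.266 0.24 ] [-2.749 -1.515  0.008] err 0.0027 ('q', [0.02, 0.37, -0.88, 1.77, 0.31, 1.15, -1.52], 'marg', np.float64(0.329), 'ikerr', np.float64(0.0), 0.0)
n 8 row [-0.01, -0.01, 0.81, -0.01, 0.0, -0.01] end [0.432 0.265 0.078] [ 2.741e+00  1.526e+00 -2.000e-03] err 0.0008 ('q', [-0.1, 0.55, -0.76, 1.98, 0.52, 0.82, -1.71], 'marg', np.float64(0.395), 'ikerr', np.float64(0.0), 0.0)
turn
n 18 row [0.0, -0.0, -0.0, 0.0, 0.0, 0.5] end [0.432 0.265 0.078] [3.132e+00 1.820e-01 1.000e-03] err 0.0008 ('q', [-0.26, 0.49, -0.53, 1.99, 0.36, 0.76, -2.46], 'marg', np.float64(0.28), 'ikerr', np.float64(0.0), 0.0)
n 35 row [0.43, 0.56, 0.1, 0.19, -0.0, -0.87] end [0.433 0.265 0.244] [ 1.53  -2.741 -0.003] err 0.0038 ('q', [0.23, 0.51, -1.25, 1.76, 0.51, 1.25, 1.44], 'marg', np.float64(0.02), 'ikerr', np.float64(0.0), 0.0)
n 8 row [-0.01, 0.0, 0.83, 0.0, -0.0, 0.01] end [0.433 0.266 0.078] [ 1.519 -2.747 -0.003] err 0.0011 ('q', [0.08, 0.68, -1.07, 1.96, 0.74, 0.96, 1.23], 'marg', np.float64(0.038), 'ikerr', np.float64(0.0), 0.0)
turn
n 18 row [0.0, 0.0, -0.0, 0.0, -0.0, 0.5] end [0.433 0.266 0.078] [ 1.730e-01 -3.134e+00 -1.000e-03] err 0.0011 ('q', [-0.04, 0.58, -0.85, 1.97, 0.58, 0.85, 0.48], 'marg', np.float64(0.216), 'ikerr', np.float64(0.0), 0.0)
```

carry_out(
  commands=[
    [0.6,0,0,-0.4,0,0,0],
    [0.6,0,0,-0.8,0,0,0],
    [0.6,0,0,-0.8,0,0,0],
    [0.6,0,0,-0.8,0,0,0],
    [0.6,0,0,-0.8,0,0,0],
    [0.6,0,0,-0.8,0,0,0],
    [0.6,0,0,-0.8,0,0,0],
    [0.6,0,0,-0.6,0,0,0],
  ],
)

```text
clock: 21.15
position: [0.4677, -0.1316, 0.1857]
ee_rot: [-2.498, -1.435, -0.547]
force: [0.4, -0.2, 0.6]
width: 0.602
gripper_force: 0.0
```

carry_out(
  commands=[
    [0.6,0.73,-0.52,0.03,0,-0.24,0.02],
    [0.6,0.73,-0.52,0.03,0,-0.24,0.02],
    [0.6,0.73,-0.52,0.03,0,-0.24,0.02],
    [0.6,0.73,-0.52,0.03,0,-0.24,0.02],
    [0.6,0.73,-0.52,0.03,0,-0.24,0.02],
    [0.6,0.73,-0.52,0.03,0,-0.24,0.02],
    [0.6,0.73,-0.52,0.03,0,-0.24,0.02],
    [0.6,0.73,-0.52,0.03,0,-0.24,0.02],
  ],
)

```text
clock: 21.95
position: [0.4488, 0.0426, 0.2285]
ee_rot: [-2.621, -1.478, -0.309]
force: [0.4, -0.4, 0.7]
width: 0.599
gripper_force: 0.0
```

carry_out(
  commands=[
    [0.6,0.73,-0.52,0.03,0,-0.24,0.02],
    [0.6,0.73,-0.52,0.03,0,-0.24,0.02],
    [0.6,0.73,-0.52,0.03,0,-0.24,0.02],
    [0.6,0.73,-0.52,0.03,0,-0.24,0.02],
    [0.6,0.73,-0.52,0.03,0,-0.24,0.02],
    [0.6,0.73,-0.52,0.03,0,-0.24,0.02],
    [0.6,0.73,-0.52,0.03,0,-0.24,0.02],
    [0.6,0.73,-0.52,0.03,0,-0.24,0.02],
  ],
)

```text
clock: 22.75
position: [0.4362, 0.2203, 0.2451]
ee_rot: [-2.727, -1.509, -0.057]
force: [0.5, 0.3, -0.1]
width: 0.598
gripper_force: 0.0
```

```bash
python3 rec.py; cat > dial.py <<'E'
from wrist import *
d,P=wrist(); V=d["pixels"].max(2);x,y,z=np.moveaxis(P,-1,0); r=np.hypot(x-.432,y-.266)
m=(r<.03)&(z>.096)&(z<.112); q=P[m]; print(len(q),"mean",q.mean(0).round(4),cv2.minAreaRect(q[:,:2].astype(np.float32)))
hb=(z>.052)&(z<.066)&(d["pixels"].min(2)>120)
L=(r<.03)&(z>.09)&(d["pixels"].min(2)>110); w=P[L]
if len(w): c=q.mean(0); print("white line",len(w),w.mean(0).round(4),"dir",np.degrees(np.arctan2(*(w.mean(0)-c)[:2][::-1])).round(1))
bm=(r>.026)&(r<.05)&(z>.05)&(z<.075)&(V<70); n,lab,st,ce=cv2.connectedComponentsWithStats(bm.astype(np.uint8))
for i in range(1,n):
    if st[i,4]>8: pp=P[lab==i].mean(0); print("mark",st[i,4],pp.round(4),np.degrees(np.arctan2(pp[1]-.266,pp[0]-.432)).round(1)%360)
cv2.imwrite("pics/wd.png",d["pixels"][:,:,::-1])
E
python3 dial.py; python3 - <<'E'
from cell import arm
from h import *
d=arm.get_image("scene");P=cloud(d);x,y,z=np.moveaxis(P,-1,0);sat=cv2.cvtColor(d["pixels"],cv2.COLOR_RGB2HSV)[...,1];r=np.hypot(x-.543,y)
m=(abs(z-.108)<.007)&(r<.085)&(r>.05)&(sat<90);p=P[m];print("pot rim",fitc(p[:,:2]),np.linalg.lstsq(np.c_[p[:,:2]-[.543,0],np.ones(len(p))],p[:,2],rcond=None)[0].round(3))
E
```

```text
22.75 {'joints': [0.189, 0.307, -0.926, 1.843, 0.258, 1.082, -1.387], 'position': [0.436, 0.22, 0.245], 'ee_rot': [-2.727, -1.509, -0.057], 'force': [0.539, 0.326, -0.131], 'width': 0.598, 'gripper_force': 0.0}
719 mean [0.435  0.2665 0.1038] ((0.4342864155769348, 0.2662702798843384), (0.044390853494405746, 0.014133318327367306), 57.328468322753906)
white line 19 [0.4275 0.2586 0.1042] dir -133.5
mark 65 [0.3917 0.2628 0.0606] 184.5
mark 10 [0.4308 0.2261 0.0602] 268.3
pot rim (array([0.5453, 0.0014]), np.float64(0.0635), 278) [0.01  0.001 0.107]
```

```bash
python3 - <<'E'
from go import *
T,q,s=now(); phi=np.radians(237.3); z=np.array([0,0,-1.]); ay=phi+np.pi/2; y=np.array([np.cos(ay),np.sin(ay),0])
G=np.eye(4);G[:3,:3]=np.c_[np.cross(y,z),y,z];G[:3,3]=[.4338,.2662,.081]; P=G.copy();P[2,3]=.16
A,q=rows(T,P,n=5,q=q); A,q=rows(A,G,n=5,q=q)
E
```

```text
n 5 row [0.26, -0.19, 0.69, -0.01, -0.09, 0.03] end [0.434 0.266 0.16 ] [-2.754e+00 -1.508e+00 -1.000e-03] err 0.0004 ('q', [-0.02, 0.45, -0.84, 1.89, 0.4, 0.98, -1.61], 'marg', np.float64(0.356), 'ikerr', np.float64(0.0), 0.0)
n 5 row [0.0, -0.0, 0.63, -0.0, -0.0, 0.0] end [0.434 0.266 0.082] [-2.754e+00 -1.508e+00 -1.000e-03] err 0.0005 ('q', [-0.09, 0.55, -0.77, 1.97, 0.52, 0.83, -1.72], 'marg', np.float64(0.438), 'ikerr', np.float64(0.0), 0.0)
```

carry_out(
  commands=[
    [0.6,0.26,-0.19,0.69,-0.01,-0.09,0.03],
    [0.6,0.26,-0.19,0.69,-0.01,-0.09,0.03],
    [0.6,0.26,-0.19,0.69,-0.01,-0.09,0.03],
    [0.6,0.26,-0.19,0.69,-0.01,-0.09,0.03],
    [0.6,0.26,-0.19,0.69,-0.01,-0.09,0.03],
    [0.6,0,0,0.63,0,0,0],
    [0.6,0,0,0.63,0,0,0],
    [0.6,0,0,0,0,0,0],
  ],
)

```text
clock: 23.65
position: [0.4341, 0.2601, 0.1264]
ee_rot: [2.76, 1.5, -0.005]
force: [-1.0, -0.9, -0.4]
width: 0.601
gripper_force: 0.0
```

carry_out(
  commands=[
    [0.6,0,0,0.63,0,0,0],
    [0.6,0,0,0.63,0,0,0],
    [0.6,0,0,0.6,0,0,0],
    [0.6,0,0,0,0,0,0],
  ],
)

```text
clock: 24.05
position: [0.4343, 0.2608, 0.0802]
ee_rot: [2.76, 1.501, -0.004]
force: [-0.5, 0.5, 1.0]
width: 0.598
gripper_force: 0.0
```

carry_out(
  commands=[
    [0,0,0,0,0,0,0],
    [0,0,0,0,0,0,0],
    [0,0,0,0,0,0,0],
    [0,0,0,0,0,0,0],
    [0,0,0,0,0,0,0],
    [0,0,0,0,0,0,0],
    [0,0,0,0,0,0,0],
    [0,0,0,0,0,0,0],
  ],
  squeeze=30,
)

```text
clock: 24.85
position: [0.4319, 0.2641, 0.0815]
ee_rot: [-2.754, -1.504, 0.003]
force: [-10.3, 4.4, 5.8]
width: 0.146
gripper_force: 30.0
```

```bash
python3 rec.py
```

```text
24.85 {'joints': [-0.083, 0.549, -0.775, 1.974, 0.514, 0.826, -1.716], 'position': [0.432, 0.264, 0.081], 'ee_rot': [-2.754, -1.504, 0.003], 'force': [-10.305, 4.401, 5.835], 'width': 0.146, 'gripper_force': 29.999}
```

carry_out(
  commands=[
    [0,0,0,0,0,0,0.5],
    [0,0,0,0,0,0,0.5],
    [0,0,0,0,0,0,0.5],
    [0,0,0,0,0,0,0.5],
    [0,0,0,0,0,0,0.5],
    [0,0,0,0,0,0,0.5],
    [0,0,0,0,0,0,0.5],
    [0,0,0,0,0,0,0.5],
  ],
)

```text
clock: 25.65
position: [0.4312, 0.2649, 0.0815]
ee_rot: [-2.998, -0.925, 0.005]
force: [-12.6, 7.0, 7.4]
width: 0.15
gripper_force: 30.0
```

carry_out(
  commands=[
    [0,0,0,0,0,0,0.5],
    [0,0,0,0,0,0,0.5],
    [0,0,0,0,0,0,0.5],
    [0,0,0,0,0,0,0.5],
    [0,0,0,0,0,0,0.5],
    [0,0,0,0,0,0,0.5],
    [0,0,0,0,0,0,0.5],
    [0,0,0,0,0,0,0.5],
  ],
)

```text
clock: 26.45
position: [0.4309, 0.2657, 0.0815]
ee_rot: [-3.122, -0.312, 0.006]
force: [-13.5, 9.9, 5.9]
width: 0.151
gripper_force: 30.0
```

carry_out(
  commands=[
    [0,0,0,0,0,0,0.5],
    [0,0,0,0,0,0,0.5],
    [0,0,0,0,0,0,0],
    [0,0,0,0,0,0,0],
  ],
)

```text
clock: 26.85
position: [0.4308, 0.266, 0.0815]
ee_rot: [-3.134, -0.159, 0.006]
force: [-13.8, 10.2, 5.2]
width: 0.149
gripper_force: 30.0
```

```bash
python3 rec.py; python3 - <<'E'
from go import *
T,_,_=now(); print("tool y heading",np.degrees(np.arctan2(T[1,1],T[0,1])).round(1)%180,"-> pointer",(np.degrees(np.arctan2(T[1,1],T[0,1]))-90).round(1)%360)
E
```

```text
26.85 {'joints': [-0.243, 0.487, -0.547, 1.986, 0.352, 0.762, -2.466], 'position': [0.431, 0.266, 0.081], 'ee_rot': [-3.134, -0.159, 0.006], 'force': [-13.843, 10.216, 5.165], 'width': 0.149, 'gripper_force': 29.999}
tool y heading 95.8 -> pointer 185.8
```

Now I release, back up, and check the dial from above.

carry_out(
  commands=[
    [0.6,0,0,0,0,0,0],
    [0.6,0,0,0,0,0,0],
    [0.6,0,0,0,0,0,0],
    [0.6,0,0,0,0,0,0],
    [0.6,0,0,0,0,0,0],
    [0.6,0,0,0,0,0,0],
    [0.6,0,0,-0.4,0,0,0],
    [0.6,0,0,-0.8,0,0,0],
  ],
)

```text
clock: 27.65
position: [0.434, 0.2614, 0.1109]
ee_rot: [3.137, 0.152, -0.004]
force: [0.2, -0.1, 0.9]
width: 0.598
gripper_force: 0.0
```

carry_out(
  commands=[
    [0.6,0,0,-0.9,0,0,0],
    [0.6,0,0,-0.9,0,0,0],
    [0.6,0,0,-0.9,0,0,0],
    [0.6,0,0,-0.9,0,0,0],
    [0.6,0,0.6,-0.9,0,0,0],
    [0.6,0,0.6,-0.9,0,0,0],
    [0.6,0,0,0,0,0,0],
    [0.6,0,0,0,0,0,0],
  ],
)

```text
clock: 28.45
position: [0.4379, 0.2321, 0.2469]
ee_rot: [-3.137, -0.15, -0.002]
force: [-0.5, -0.2, -0.9]
width: 0.602
gripper_force: 0.0
```

```bash
python3 rec.py; python3 dial.py; python3 - <<'E'
from cell import arm
from h import *
import cv2
for n,(u,v) in(("scene",(0,0)),("top",(0,0))):
    d=arm.get_image(n);P=cloud(d);x,y,z=np.moveaxis(P,-1,0);h=cv2.cvtColor(d["pixels"],cv2.COLOR_RGB2HSV);r=np.hypot(x-.543,y)
    m=(abs(z-.108)<.007)&(r<.085)&(r>.05)&(h[...,1]<90);p=P[m];print(n,"pot rim",fitc(p[:,:2]))
    b=(np.hypot(x-.515,y+.2895)<.13)&(h[...,1]<60)&(z>.059)&(z<.07);print("bowl",fitc(P[b][:,:2]))
    if n=="scene": a=d
w=cv2.imread("pics/wd.png")
cv2.imwrite("pics/end.png",np.hstack([cv2.resize(a["pixels"][:,:,::-1],(400,300)),cv2.resize(w,(400,300))]))
E
```

```text
28.45 {'joints': [-0.093, 0.271, -0.617, 1.814, 0.174, 1.11, -2.246], 'position': [0.438, 0.232, 0.247], 'ee_rot': [-3.137, -0.15, -0.002], 'force': [-0.52, -0.222, -0.927], 'width': 0.602, 'gripper_force': 0.0}
662 mean [0.4352 0.2655 0.1036] ((0.4341888725757599, 0.2658388912677765), (0.04492711275815964, 0.014086989685893059), 5.782618045806885)
white line 29 [0.4218 0.265  0.1047] dir -177.7
mark 64 [0.3919 0.2615 0.0611] 186.3
scene pot rim (array([0.5454, 0.0014]), np.float64(0.0636), 265)
bowl (array([ 0.5175, -0.2885]), np.float64(0.0957), 338)
top pot rim (array([ 5.427e-01, -2.000e-04]), np.float64(0.0637), 179)
bowl (array([ 0.5143, -0.2908]), np.float64(0.096), 272)
```

View pics/end.png

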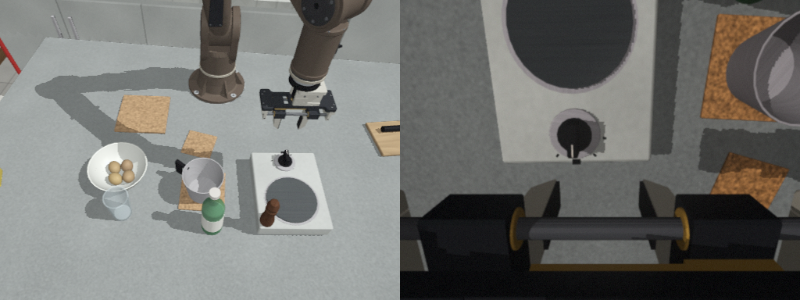

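The final pictures show the pointer at the wide mark (575,160; bar at 185.8° against the mark's 186.3°). The pot is upright on its trivet at (205,180), the four potatoes are in the bowl at (120,170), and the bystanders are standing.

```bash
python3 -c "
from cell import arm
print(arm.sign_off())"
```

```text
the job is handed in; nothing more can be done
None
```

I handed the job in at about 28 s, and no score came back. My last measurements showed all four potatoes in the bowl, the pot upright and empty within about 3 mm of the trivet's centre, the dial at its off mark to within 1°, and the bowl and bystanders undisturbed.

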